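# Check the hub gap with the shouldered gauge

## Robot

A 6-joint arm with a two-finger parallel gripper is mounted at the origin on the work surface. World frame = base frame: x ahead of the robot, y to its left, z up, the work surface at z = 0. Lengths are in m, angles in rad, forces in N, time in s.
With the tool pointing down it reaches from about 0.325 to 0.9 m from the base axis. Payload 3.5 kg.
Tool frame: the origin (TCP) lies midway between the tips of the shut fingers; the grasp point (between the pads) lies 19 mm behind it; z points along the fingers, y is the line along which they close (so a half turn about z gives the same grasp; the last joint's range is limited). The gripper opens to 85 mm and grips with 20 to 120 N. Pads are 22 mm wide; open, the fingers measure 114 mm over their backs; the gripper's body (76 mm by 85 mm) begins 54 mm behind the grasp point. The pads swing forward as they close: fully open they stand 13 mm farther back than shut.
Start: joints at [1.191, 0.276, -0.026, 1.268, 0, 1.467], TCP at [0.171, 0.601, 0.231] pointing down, gripper open.
Joint ranges: [-3.12, 3.12], [-0.85, 1.88], [-1.08, 1.24], [-1.95, 2.15], [-1.57, 1.53], [-3.14, 3.14]. Speed limits (rad/s): [2.57, 2.57, 3.14, 3.14, 3.14, 3.14].

## Interface

Orientations are given as [roll, pitch, yaw] about the fixed x, y, z axes, in that order (R = Rz(yaw) Ry(pitch) Rx(roll)).
In Python, from plant import r gives the robot as it stands.
- The arm moves only by the shell command python3 -m pendant 'ROWS' [FORCE]. ROWS is JSON, a list of rows, each a list of 7 numbers: the closure, from 0 (fully open) to 1 (shut), then the shift along the tool's x, y, z in units of 50 mm (1.0 is 50 mm), then the turn, a rotation vector about the tool's x, y, z in units of 5 degrees (1.0 is 5 degrees). A call has 1 to 20 rows; each row is the pose to reach, as a shift and turn from the pose commanded when the call began, along the tool's axes at that moment; what a row does not reach only later rows make up. A row lasts 1/8 s, in which the tool goes at most 62.5 mm and 10.7 degrees, less where a joint would pass 70% of its speed; a pose out of reach is approached as far as the arm can. A call with a gripper value outside its range is refused whole. The fingers move at their own pace and stop on an object; FORCE is the grip in N (left out, the last holds). Time passes only in rows, so rows that repeat a pose let the fingers close. It gives the time, the measured TCP pose, the force, the opening and the grip force at its end, in the units of the state.
- r.get_state(): the state, without advancing time (a new reading comes with each control period).
- r.grab_frame(name): name is "scene" or "side" or "wrist"; returns (picture, depth): 384x512x3 uint8, red, green, blue; 384x512 float32, m along the optical axis (not along the pixel's ray), 0 where there is no reading.
- r.get_calibration(name): a dict with "fx", "fy", "cx", "cy" (pixels), "k1" (the pictures are not rectified: a ray, as slopes to the right and down, at radius r is drawn at 1 + k1 r^2 times it, then the intrinsics apply), "R" (3x3) and "t" (3): a world point X has camera coordinates R X + t. Camera axes: x right, y down, z forward; pixel columns grow to the right and rows downward; lengths in m; the calibration is good to about 2 mm. A picture is of the moment at which its call begins: read the wrist's pose just before it. get_calibration takes no time and is no camera call; for the wrist camera it gives the pose at the moment of the call.
- r.sign_off(): hands the job in; it is judged then, once.
The state is a dict: "time": time; "joints": joint angles; "qd": joint speeds; "joint_efforts": joint torques, N m; "ee_pos": TCP position; "tool_rot": TCP orientation; "force": force on the tool from outside, world axes, zero at the start; "torque": the same for the moment, N m; "opening": finger opening in m; "grip_force": force on a finger pad.
Only numpy, scipy, OpenCV 4.12 (cv2) and the standard library are available. Lean on these libraries where they do the work, as an engineer would, in place of code of your own. Each camera call takes 0.05 s, during which the arm holds its last target. There are 200 camera calls.

## Task

Check the gap under the clamped propeller: lift the gauge with the narrow, shouldered blade up and off its hook, lay it flat on the rubber mat with its wooden grip upward and let go of it. Then take it again by its grip and slide its blade along the checking block's front ledge into the slot until it is fully home, with its shoulders against the block, and leave it there. Do not drop the gauge, leave the other gauge hanging on its hook, and leave the other things on the bench where they are.

Things in the scene. Friction and masses are not known exactly. Their poses are not given: they have to be found in the camera images.
- gauge: The gauge to use, 0.28 kg: flat steel plate 5 mm thick with a wooden grip on it, hanging by a hole in its blade, blade up, grip towards the robot. Origin on the plate's flat back under the grip's centre; x out through plate and grip (points up when it lies flat, grip up), z along the blade to its tip, y across. Along z: heel, 52 mm wide, -30 to 60 mm; blade, 30 mm wide, 60 to 130 mm.
- gauge_grip (a point): Centre of the gauge's wooden grip block, at gauge x = 25 mm; axes as the gauge. The block is 20 mm wide (y), 44 mm long (z) and stands 40 mm high on the plate (gauge x = 5 to 45 mm).
- gauge_shoulder (a point): Middle of the gauge's shoulder line (where the narrow blade meets the heel) on the flat back, at gauge z = 60 mm; axes as the gauge.
- gauge_tip (a point): Middle of the gauge's blade tip on the flat back, at gauge z = 130 mm; axes as the gauge. The hanging hole near it is 16 mm wide and runs from gauge z = 93 to 123 mm.
- wide_gauge: The other gauge, to be left alone: same plate length, grip, hole, origin and axes, but its blade is 52 mm wide throughout, with no shoulders. It hangs on the other hook, 120 mm away; which gauge hangs on which hook varies.
- stand: Fixed dark steel hook stand: a bar 190 mm long along its y, 285 mm up, on one post 50 mm behind it (+x). Two hooks of 6 mm wire point to its -x (to the robot) at y = -60 and 60 mm; each dips 33 mm in front of the bar, then turns up 12 mm to its tip 50 mm in front: a hung gauge must rise about 18 mm to come off forwards. Origin on the bench under the bar's centre, z up.
- hook_right (a point): Bearing point of the hook at stand y = -60 mm: top of its wire at the low point, height 282 mm; axes as the stand.
- hook_left (a point): Bearing point of the hook at stand y = +60 mm, likewise.
- mat: Black rubber mat fixed on the bench, 260 mm (x) by 200 mm (y), 4 mm thick; origin at the centre of its underside, z up.
- block: Fixed dark steel checking block, base 260 (x) by 180 (y) by 30 mm high; front half (x = -130 to 0) is an open ledge, top at 30 mm. At x = 0 a face with the slot rises to 64 mm. Behind it a three-bladed propeller is clamped: axis at x = 75 mm, 171 mm high, blades reach 118 mm from the axis at 90 to 135 mm height. Origin on the bench under the slot mouth; x into the slot, z up.
- slot_mouth (a point): Centre of the lower edge of the slot's mouth, level with the ledge, 30 mm above the bench; axes as the block (x into the slot). The slot is 35 mm wide (y), 9 mm high (from the ledge up) and 80 mm deep.
- sleeve: Loose aluminium sleeve standing upright, 68 mm across, 45 mm high; origin at the centre of its underside.
- hub_cone: Loose brass hub cone, 52 mm across, 47 mm high; origin at the centre of its underside.
- hammer: Loose hammer lying on the bench.
- wrench: Loose spanner lying on the bench.
- oil: Loose grey can, 60 mm across, 130 mm high; origin at the centre of its underside.
- wedge: Loose stepped iron piece, 90 by 50 by 40 mm; origin at the centre of its underside.
There are look-alikes about, which are no part of the job. Leave any orange or purple look-alike of the gauge alone.

How it is judged:
By the outcome, as a careful person would: the job done as asked, in the order asked, and still so for the second after the job is handed in, with the robot touching nothing.
It also fails if it takes over 72 s, if anything falls off the work surface, if the arm or the gripper's body presses on something with over 40 N, if the wrist force passes 120 N, or if a joint passes its speed limit or range.

## Working session

There is one attempt and no reset: what is moved stays moved. The work goes in short steps, Python scripts to look and compute and a shell command to move; the robot and the scene stay as the last step left them, time stands still between calls to the robot, and variables do not carry over. Pictures are saved under pics/ and viewed, at most 10 in all, crops included, and the job is handed in when it is done.

```bash
ls; mkdir -p pics; cat > h.py <<'E'
import numpy as np, cv2
from plant import r
from scipy.spatial.transform import Rotation as Ro
def grab(n):
    c=r.get_calibration(n); p,d=r.grab_frame(n); np.savez(f'/tmp/{n}.npz',p=p,d=d,**{k:np.array(v) for k,v in c.items()}); return p,d
def pix(n,u,v,d=None,win=1):
    z=np.load(f'/tmp/{n}.npz'); D=z['d']
    if d is None:
        w=D[int(v)-win:int(v)+win+1,int(u)-win:int(u)+win+1]; w=w[w>0]; d=np.median(w) if len(w) else 0
    K=np.array([[z['fx'],0,z['cx']],[0,z['fy'],z['cy']],[0,0,1.]])
    xy=cv2.undistortPoints(np.array([[[u,v]]],float),K,np.array([float(z['k1']),0,0,0]))[0,0]
    return z['R'].T@(np.array([xy[0]*d,xy[1]*d,d])-z['t'])
def cloud(n):
    z=np.load(f'/tmp/{n}.npz'); D=z['d']
    K=np.array([[z['fx'],0,z['cx']],[0,z['fy'],z['cy']],[0,0,1.]])
    vv,uu=np.mgrid[:384,:512]
    xy=cv2.undistortPoints(np.stack([uu,vv],-1).reshape(-1,1,2).astype(float),K,np.array([float(z['k1']),0,0,0])).reshape(384,512,2)
    P=np.concatenate([xy*D[...,None],D[...,None]],-1)
    return (P-z['t'])@z['R'], D>0
E
python3 - <<'E'
from h import *
for n in ("scene","side"):
    p,d=grab(n); cv2.imwrite(f'pics/{n}0.png',cv2.resize(p[:,:,::-1],(800,600),interpolation=cv2.INTER_CUBIC))
    c=r.get_calibration(n); print(n,-np.array(c['R']).T@c['t'],c['R'][2])
s=r.get_state(); print(s)
E
```

```text
pics
scene [ 1.51032557 -0.17740083  1.23659666] [-0.65552149  0.08229422 -0.75067918]
side [ 0.47570297 -1.29161437  1.08146731] [ 0.06680682  0.8131099  -0.5782639 ]
{'time': 0.1, 'joints': array([ 1.19061878e+00,  2.77075686e-01, -2.77072592e-02,  1.26801578e+00,
       -5.86114259e-06,  1.46739219e+00]), 'qd': array([-6.31694174e-04, -2.65662253e-03,  3.65547140e-03,  7.19818400e-05,
        2.03954947e-03,  1.22222891e-03]), 'joint_efforts': array([-5.64639540e-04, -4.46709716e+01,  2.96128285e+01,  8.48207215e-03,
       -1.39545400e-04,  1.63152589e-05]), 'ee_pos': array([0.17053883, 0.60056383, 0.23027707]), 'tool_rot': array([-3.13960035e+00, -2.00857323e-04,  2.86481905e+00]), 'force': array([-0.88258651,  0.38249573, -0.02580256]), 'torque': array([-0.05246324,  0.01488164, -0.00113491]), 'grip_force': 0.0, 'opening': 0.08566017199411055}
```

View pics/scene0.png

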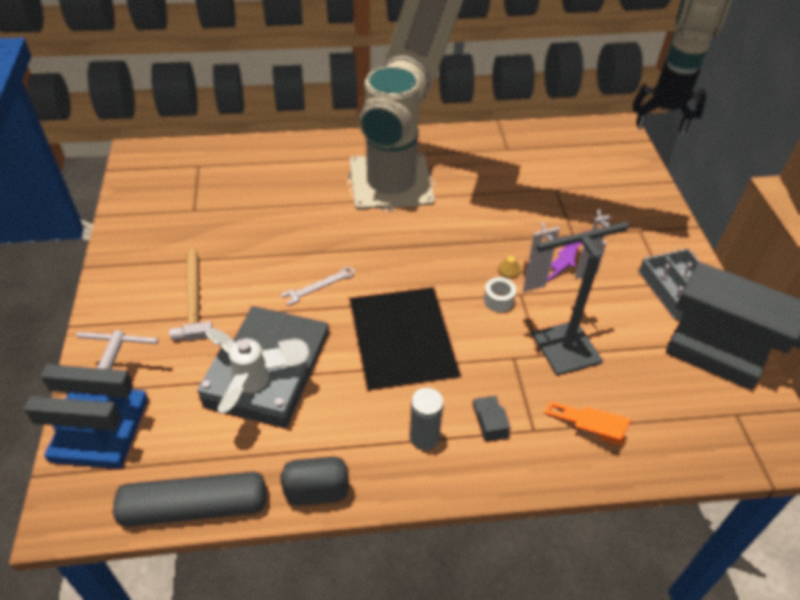

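View pics/side0.png

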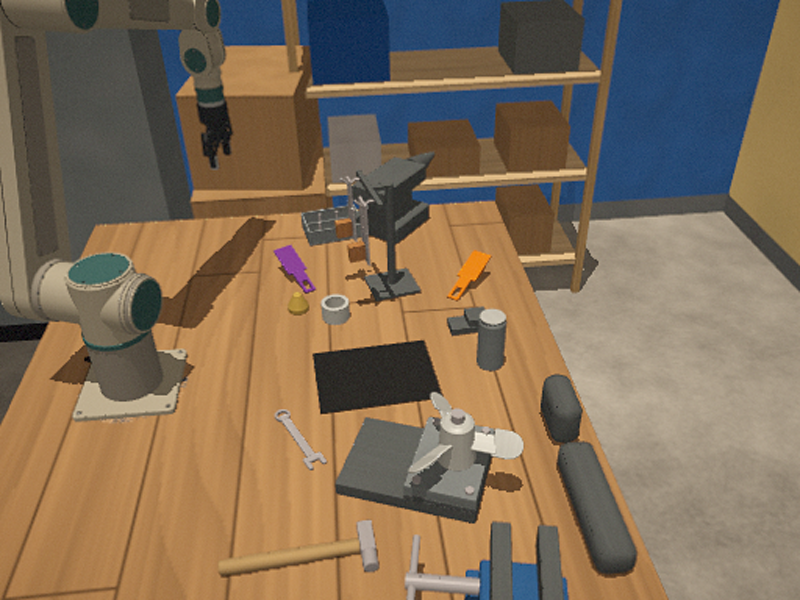

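The scene view shows the stand at about (585,300), its bar from (545,243) to (625,228), the mat at (403,337) and the block at (265,365). In the side view the gauges hang at about (345,225) and (358,240). Next I'll take positions and an enlarged crop.

```bash
python3 - <<'E'
from h import *
k=512/800
f=lambda n,u,v: print(n,u,v,np.round(pix(n,u*k,v*k),3))
for u,v in [(350,297),(433,289),(458,377),(368,387),(403,337)]: f('scene',u,v)
print('block');
for u,v in [(253,308),(328,322),(290,423),(203,405)]: f('scene',u,v)
for u,v in [(365,421),(338,485),(474,520),(405,497)]: f('side',u,v)
print('stand')
for u,v in [(541,243),(625,228),(605,215),(545,232),(536,270),(585,262),(575,335)]: f('scene',u,v)
for u,v in [(358,172),(388,205),(358,252),(345,229),(352,185),(366,205)]: f('side',u,v)
a=np.load('/tmp/scene.npz')['p'][125:200,325:410]; b=np.load('/tmp/side.npz')['p'][100:200,180:290]
A=cv2.resize(a,None,fx=4.6,fy=4.6,interpolation=cv2.INTER_CUBIC);B=cv2.resize(b,None,fx=3.6,fy=3.6,interpolation=cv2.INTER_CUBIC)
H=max(A.shape[0],B.shape[0]); P=lambda x:cv2.copyMakeBorder(x,0,H-x.shape[0],0,0,cv2.BORDER_CONSTANT)
cv2.imwrite('pics/c1.png',np.hstack([P(A),P(B)])[:,:,::-1])
E
```

```text
scene 350 297 [ 0.405 -0.136  0.004]
scene 433 289 [ 0.394  0.057 -0.001]
scene 458 377 [0.648 0.072 0.002]
scene 368 387 [ 0.656 -0.116  0.004]
scene 403 337 [ 0.532 -0.029  0.004]
block
scene 253 308 [ 0.44 -0.35  0.03]
scene 328 322 [ 0.473 -0.189  0.002]
scene 290 423 [ 0.724 -0.276  0.001]
scene 203 405 [ 0.668 -0.447  0.006]
side 365 421 [ 0.498 -0.2    0.029]
side 338 485 [ 0.44  -0.357  0.027]
side 474 520 [ 0.673 -0.45   0.013]
side 405 497 [ 0.557 -0.405  0.035]
stand
scene 541 243 [0.536 0.231 0.266]
scene 625 228 [0.533 0.392 0.288]
scene 605 215 [0.186 0.528 0.002]
scene 545 232 [0.527 0.238 0.286]
scene 536 270 [0.534 0.235 0.189]
scene 585 262 [0.511 0.344 0.178]
scene 575 335 [0.602 0.324 0.054]
side 358 172 [0.529 0.383 0.293]
side 388 205 [0.594 0.305 0.24 ]
side 358 252 [0.514 0.225 0.164]
side 345 229 [0.488 0.341 0.162]
side 352 185 [0.517 0.585 0.16 ]
side 366 205 [0.539 0.232 0.282]
```

View pics/c1.png

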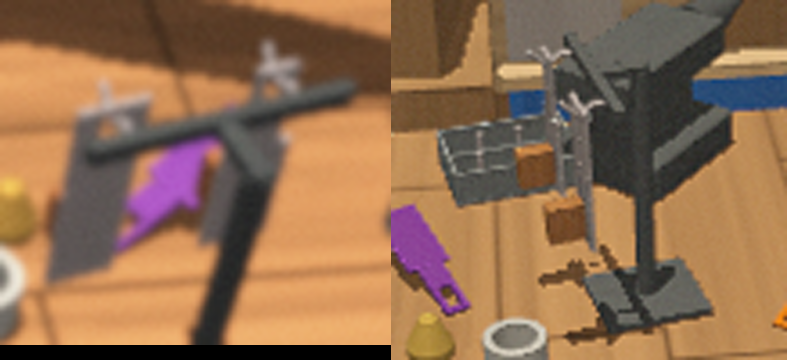

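The crop shows the nearer gauge (smaller y), whose plate looks equally wide throughout. The far one (larger y, plate at crop (235,185)) seems narrower at the top. I'll check this in the clouds.

```bash
cat >> h.py <<'E'
def rel(p,R):
    s=r.get_state(); R0=Ro.from_euler('xyz',s['tool_rot']).as_matrix()
    sh=R0.T@(np.array(p)-s['ee_pos'])/.05; rv=Ro.from_matrix(R0.T@R).as_rotvec(degrees=True)/5
    print('shift',np.round(sh,3),'turn',np.round(rv,3))
def tool(yaw,tilt,flip=1):
    # tool z: yaw direction pitched down by tilt deg; tool y horizontal
    a=np.radians(yaw);t=np.radians(tilt)
    z=np.array([np.cos(a)*np.cos(t),np.sin(a)*np.cos(t),-np.sin(t)]); y=flip*np.array([-np.sin(a),np.cos(a),0])
    return np.stack([np.cross(y,z),y,z],1)
E
python3 - <<'E'
from h import *
P,m=cloud('scene')
for lo,hi in ((.19,.29),(.29,.42)):
    s=m&(P[...,2]>.10)&(P[...,2]<.265)&(P[...,1]>lo)&(P[...,1]<hi)&(P[...,0]<.56)&(P[...,0]>.47)
    Q=P[s]; c=np.median(Q,0); 
    for _ in range(4):
        w=Q-Q.mean(0); n=np.linalg.svd(w,full_matrices=False)[2][2]; n*=np.sign(n[0]); e=abs(w@n); Q=Q[e<max(.006,e.mean())]
    print(len(Q),Q.mean(0),n,np.degrees(np.arctan2(n[1],n[0])))
    for a in np.arange(.12,.27,.02):
        q=Q[(Q[:,2]>a)&(Q[:,2]<a+.02)]
        if len(q): print(' z',round(a,2),len(q),np.round(np.percentile(q[:,1],[2,98]),3))
for n in('scene','side'):
    P,m=cloud(n); s=m&(P[...,2]>.27)&(P[...,2]<.30)&(abs(P[...,0]-.54)<.06)&(abs(P[...,1]-.31)<.14); Q=P[s]; print('bar',n,len(Q),Q.mean(0))
    Q=P[m&(P[...,2]>.08)&(P[...,2]<.15)&(P[...,0]>.4)&(P[...,0]<.8)&(P[...,1]<-.15)&(P[...,1]>-.55)]
    b=np.array([.5567,-.317]);
    ax=np.array([.94,-.34])/1. *.075+b
    d=Q[:,:2]-ax; rr=np.hypot(*d.T); th=np.degrees(np.arctan2(d[:,1],d[:,0]))
    k=rr>.06; print(n,k.sum(),np.histogram(th[k],36,(-180,180))[0], ' minx-ish',Q[:,:2].min(0))
    Q=P[m&(P[...,2]>.155)&(P[...,2]<.18)&(P[...,0]>.4)&(P[...,0]<.8)&(P[...,1]<-.15)&(P[...,1]>-.55)]; print('hub',len(Q),Q.mean(0))
    Q=P[m&(P[...,2]>.024)&(P[...,2]<.036)&(P[...,0]>.4)&(P[...,0]<.75)&(P[...,1]<-.15)&(P[...,1]>-.47)]
    Q2=cv2.minAreaRect(Q[:,:2].astype(np.float32)*1000); print('ledge',Q2, Q[:,2].mean())
E
```

```text
340 [0.53091859 0.23957958 0.19226061] [0.98261724 0.1853046  0.01120551] 10.67956987167508
 z 0.12 26 [0.217 0.265]
 z 0.14 47 [0.216 0.265]
 z 0.16 52 [0.216 0.265]
 z 0.18 60 [0.216 0.265]
 z 0.2 73 [0.215 0.264]
 z 0.22 61 [0.214 0.265]
 z 0.24 17 [0.215 0.234]
 z 0.26 4 [0.215 0.222]
126 [0.50593407 0.35131936 0.20015916] [0.97217016 0.23423378 0.00444053] 13.546597005564376
 z 0.12 1 [0.332 0.332]
 z 0.14 10 [0.332 0.35 ]
 z 0.16 18 [0.33  0.348]
 z 0.18 30 [0.331 0.382]
 z 0.2 37 [0.331 0.38 ]
 z 0.22 26 [0.34  0.373]
 z 0.26 4 [0.341 0.368]
bar scene 604 [0.54442363 0.29959864 0.28744226]
scene 600 [  0   0   0   0  26  32  39  30   1   0   0   0   0   0   1  69 107  36
   0   0   0   0   0   1  26  85 108  39   0   0   0   0   0   0   0   0]  minx-ish [ 0.54991149 -0.54932536]
hub 142 [ 0.6584145  -0.34577081  0.16242326]
ledge ((567.1463623046875, -360.3224792480469), (268.51507568359375, 265.2133483886719), 68.18897247314453) 0.0298750260143751
bar side 269 [0.54733025 0.292054   0.28833725]
side 717 [  0   0   0   0  15  33  41  48   1   0   0   0   0   0   2 188 244  42
   0   0   0   0   0   0   4  37  45  17   0   0   0   0   0   0   0   0]  minx-ish [ 0.5540454  -0.54968842]
hub 175 [ 0.65500937 -0.35361326  0.16211586]
ledge ((570.5015869140625, -360.28216552734375), (274.65899658203125, 259.9344787597656), 68.8288803100586) 0.030994297837912497
```

The far gauge (y≈0.356) steps from about 50 mm wide below z=0.21 to about 34 mm above, so it is the shouldered one. The stand's yaw is about 12°.

```bash
python3 - <<'E'
from h import *
rel([.335,.318,.17],tool(12,0)); rel([.335,.318,.17],tool(12,0,-1))
E
```

```text
shift [-4.709 -4.535  1.214] turn [ -4.386 -17.62   -4.351]
shift [-4.709 -4.535  1.214] turn [-22.359   5.565  22.343]
```

```bash
python3 -m pendant '[[0.2,-2.5,-2.2,0,-1,-4,-1],[0.2,-4.7,-4.5,0.5,-2.2,-8.8,-2.2],[0.2,-4.7,-4.5,1.2,-4.4,-17.6,-4.35],[0.2,-4.7,-4.5,1.2,-4.4,-17.6,-4.35],[0.2,-4.7,-4.5,1.2,-4.4,-17.6,-4.35],[0.2,-4.7,-4.5,1.2,-4.4,-17.6,-4.35],[0.2,-4.7,-4.5,1.2,-4.4,-17.6,-4.35],[0.2,-4.7,-4.5,1.2,-4.4,-17.6,-4.35],[0.2,-4.7,-4.5,1.2,-4.4,-17.6,-4.35],[0.2,-4.7,-4.5,1.2,-4.4,-17.6,-4.35],[0.2,-4.7,-4.5,1.2,-4.4,-17.6,-4.35],[0.2,-4.7,-4.5,1.2,-4.4,-17.6,-4.35],[0.2,-4.7,-4.5,1.2,-4.4,-17.6,-4.35],[0.2,-4.7,-4.5,1.2,-4.4,-17.6,-4.35]]'
python3 - <<'E'
from h import *
s=r.get_state(); print(s['joints']); rel([.335,.318,.17],tool(12,0))
p,d=grab('wrist'); cv2.imwrite('pics/w1.png',p[:,:,::-1])
E
```

```text
time: 1.85
ee_pos: [0.3507, 0.4081, 0.1409]
tool_rot: [-0.12, 1.551, 0.047]
force: [-0.9, -0.5, 0.3]
opening: 0.0686
grip_force: 0.0
[ 1.21813139  0.83191464 -1.07519866 -1.9460684  -1.05039683 -0.03614072]
shift [-0.589 -1.726 -0.598] turn [-0.482  0.221  0.031]
```

View pics/w1.png

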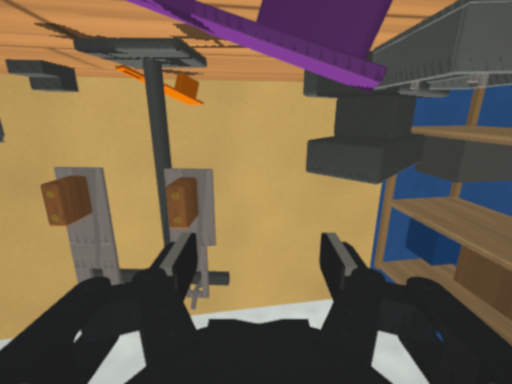

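The wrist view is upside down, with the bench at the top. The right-hand gauge has its grip at (182,203), shoulders at row 245 and a narrow blade to (200,295), so it is confirmed. The purple look-alike is close at the top, so I'll check the clearance and measure the grip.

```bash
python3 - <<'E'
from h import *
for n,(u,v) in dict(gripfaceleft=(173,203),g2=(172,190),g3=(172,222),plateR=(205,205),plateRtop=(206,180),blade=(204,260),purple=(370,75),purple2=(300,20),purple3=(150,3),other=(55,205)).items(): print(n,np.round(pix('wrist',u,v),4))
P,m=cloud('wrist'); p=np.load('/tmp/wrist.npz')['p'].astype(int)
s=m&(p[...,0]>p[...,1]+40)&(p[...,2]>p[...,1]+40); Q=P[s]; print('purple',Q.min(0),Q.max(0))
q=np.load('/tmp/wrist.npz'); print('cam',-q['R'].T@q['t'])
# gauge region points
s=m&(P[...,0]>.44)&(P[...,0]<.53)&(P[...,1]>.31)&(P[...,1]<.40)&(P[...,2]>.13)&(P[...,2]<.27)
Q=P[s]; br=(p[s][:,0]>p[s][:,2]+50); G=Q[br]; S=Q[~br]
print('grip',len(G),np.percentile(G,[3,50,97],axis=0).round(4).tolist())
n=np.array([np.cos(np.radians(12)),np.sin(np.radians(12))]);t=np.array([-n[1],n[0]])
print('grip n',np.percentile(G[:,:2]@n,[3,50,97]),'t',np.percentile(G[:,:2]@t,[3,97]))
f=S[abs(S[:,2]-.19)<.012]; print('plate n',np.percentile(f[:,:2]@n,[10,50,90]),'t',np.percentile(f[:,:2]@t,[3,97]))
c=np.polyfit(f[:,1],f[:,0],1); print('yaw',np.degrees(np.arctan(-c[0])))
E
```

```text
gripfaceleft [0.4634 0.3442 0.1527]
g2 [0.464  0.3444 0.14  ]
g3 [0.4634 0.3416 0.1721]
plateR [0.4985 0.3724 0.169 ]
plateRtop [0.4979 0.375  0.1404]
blade [0.497  0.3676 0.2368]
purple [0.2944 0.4316 0.0569]
purple2 [0.3196 0.4167 0.0365]
purple3 [0.3435 0.362  0.0272]
other [0.4873 0.2321 0.1568]
purple [ 0.29270213  0.34387975 -0.00123409] [0.69483963 0.56201292 0.05921069]
cam [0.21248457 0.38356156 0.06642248]
grip 1189 [[0.4606, 0.34, 0.1356], [0.4633, 0.3514, 0.1546], [0.4985, 0.3818, 0.1833]]
grip n [0.52353729 0.52532461 0.56615034] t [0.23597125 0.27004904]
plate n [0.56290281 0.56380094 0.56468531] t [0.21983959 0.26973575]
yaw 11.39219966046973
```

```bash
python3 - <<'E'
from h import *
for k in('side','scene'):
    P,m=cloud(k); p=np.load(f'/tmp/{k}.npz')['p'].astype(int)
    s=m&(p[...,0]>p[...,1]+40)&(p[...,2]>p[...,1]+40)&(P[...,2]<.1); Q=P[s]
    print(k,len(Q),np.percentile(Q,[2,50,98],axis=0).round(3).tolist()); h=Q[Q[:,2]>.03]; print(' high',len(h),h.mean(0) if len(h) else '', np.round(cv2.boxPoints(cv2.minAreaRect((Q[:,:2]*1000).astype(np.float32)))).tolist())
P,m=cloud('wrist'); p=np.load('/tmp/wrist.npz')['p'].astype(int)
s=m&(p[...,0]>p[...,2]+50); Q=P[s]; n=np.array([np.cos(np.radians(12)),np.sin(np.radians(12))]);t=np.array([-n[1],n[0]])
Q=Q[(abs(Q[:,:2]@n-.5245)<.003)&(abs(Q[:,:2]@t-.245)<.03)&(abs(Q[:,2]-.16)<.04)]; print('face t,z',np.percentile(Q[:,:2]@t,[2,98]),np.percentile(Q[:,2],[2,98]))
rel([.36,.32,.20],tool(12,0)); 
rel([.40,.335,.18],tool(12,0)); 
rel([.4956,.3556,.160],tool(12,0)); 
E
```

```text
side 292 [[0.306, 0.318, 0.005], [0.348, 0.394, 0.039], [0.391, 0.447, 0.061]]
 high 205 [0.33851973 0.40777116 0.04584696] [[296.0, 437.0], [365.0, 299.0], [412.0, 322.0], [343.0, 460.0]]
scene 190 [[0.321, 0.333, 0.001], [0.355, 0.373, 0.028], [0.389, 0.404, 0.045]]
 high 78 [0.3402947  0.38674812 0.03637945] [[287.0, 387.0], [389.0, 322.0], [415.0, 363.0], [313.0, 428.0]]
face t,z [0.23552472 0.25353392] [0.13632019 0.17703579]
shift [-1.162 -1.772 -0.088] turn [-0.483  0.226  0.02 ]
shift [-0.745 -1.609  0.743] turn [-0.483  0.226  0.02 ]
shift [-0.307 -1.521  2.688] turn [-0.483  0.226  0.02 ]
```

```bash
python3 -m pendant '[[0.2,-1.16,0,-0.1,-0.48,0.23,0],[0.2,-1.16,-1.0,-0.1,-0.48,0.23,0],[0.2,-1.16,-1.75,-0.1,-0.48,0.23,0],[0.2,-1.16,-1.75,-0.1,-0.48,0.23,0],[0.2,-0.9,-1.6,0.75,-0.48,0.23,0],[0.2,-0.9,-1.6,0.75,-0.48,0.23,0],[0.2,-0.6,-1.57,1.7,-0.48,0.23,0],[0.2,-0.6,-1.57,1.7,-0.48,0.23,0],[0.2,-0.6,-1.57,1.7,-0.48,0.23,0],[0.2,-0.6,-1.57,1.7,-0.48,0.23,0]]'
python3 - <<'E'
from h import *
s=r.get_state(); print(s['joints']); 
rel([.4956,.3556,.159],tool(12,0)); 
E
```

```text
time: 3.15
ee_pos: [0.4659, 0.3817, 0.1657]
tool_rot: [0.162, 1.555, 0.35]
force: [-0.8, 0.8, -0.2]
opening: 0.0685
grip_force: 0.0
[ 0.89498476  0.7256979  -1.07635994 -1.82204024 -0.70729116 -0.01050171]
shift [ 0.141 -0.624  0.485] turn [-0.25   0.174 -0.027]
```

```bash
cat >> h.py <<'E'
Rz=lambda a:Ro.from_euler('z',a).as_matrix()
Ry=lambda a:Ro.from_euler('y',a).as_matrix()
def fk(q,p):
    h,l1,l2,d,L,a=p; f=q[1]-q[2]
    w=np.array([l1*np.sin(q[1])+l2*np.cos(f),d,h+l1*np.cos(q[1])-l2*np.sin(f)])
    A=Rz(q[0])@Ry(f+q[3]); 
    return Rz(q[0])@w+A@(Rz(q[4])@[L,0,0]+np.array([a,0,0])), A@Rz(q[4])@[1,0,0]
E
python3 - <<'E'
from h import *
from scipy.optimize import least_squares
D=[([1.19061878,.277075686,-.0277072592,1.26801578,0,1.46739],[.17053883,.60056383,.23027707]),
([1.21813139,.83191464,-1.07519866,-1.9460684,-1.05039683,-.036],[.3507,.4081,.1409]),
([.89498476,.7256979,-1.07635994,-1.82204024,-.70729116,-.01],[.4659,.3817,.1657])]
f=lambda p:np.concatenate([fk(np.array(q),p)[0]-x for q,x in D])
for x0 in ([.3,.6,.6,.06,.25,0],[.4,.5,.4,-.06,.3,.1]):
    o=least_squares(f,x0); print(o.x.round(4),np.abs(o.fun).max())
p=o.x
lo=np.array([-3.12,-.85,-1.08,-1.95,-1.57]);hi=np.array([3.12,1.88,1.24,2.15,1.53])
def ik(pos,z):
    b=None
    for s in ([.6,.5,-1,-1,-.3],[.6,.5,-.5,0,0],[.6,.3,0,1,0]):
        o=least_squares(lambda q:np.concatenate([fk(q,p)[0]-pos,.2*(fk(q,p)[1]-z)]),s,bounds=(lo,hi))
        if b is None or o.cost<b.cost:b=o
    return b.x.round(2),np.abs(b.fun).max().round(4)
for T in (0,10,20,30,40,50,60): print(T,ik([.4956,.3556,.16],tool(12,T)[:,2]), ik([.46,.347,.20],tool(12,T)[:,2]))
print('lay')
for T in (90,110,120,130,140,150): print(T,ik([.50,-.02,.03],tool(0,T)[:,2]),ik([.50,-.02,.03],tool(-20,T)[:,2]))
E
```

```text
[0.1961 0.5832 0.4849 0.0649 0.292  0.0895] 0.001518490683869722
[0.1961 0.5832 0.4849 0.0649 0.292  0.0895] 0.0015184905698220619
0 (array([ 0.79,  0.74, -1.08, -1.82, -0.59]), np.float64(0.0035)) (array([ 0.9 ,  0.58, -1.08, -1.65, -0.78]), np.float64(0.0183))
10 (array([ 0.77,  0.47, -1.08, -1.34, -0.56]), np.float64(0.0012)) (array([ 0.85,  0.27, -1.08, -1.09, -0.66]), np.float64(0.0077))
20 (array([ 0.75,  0.26, -1.02, -0.88, -0.5 ]), np.float64(0.0)) (array([ 0.8 ,  0.1 , -1.04, -0.73, -0.55]), np.float64(0.0))
30 (array([ 0.72,  0.12, -0.93, -0.46, -0.44]), np.float64(0.0)) (array([ 0.77, -0.02, -0.93, -0.31, -0.47]), np.float64(0.0))
40 (array([ 0.68,  0.05, -0.81, -0.11, -0.36]), np.float64(0.0)) (array([ 0.73, -0.07, -0.81,  0.02, -0.39]), np.float64(0.0))
50 (array([ 0.65,  0.04, -0.69,  0.19, -0.28]), np.float64(0.0)) (array([ 0.68, -0.07, -0.69,  0.31, -0.3 ]), np.float64(0.0))
60 (array([ 0.61,  0.07, -0.56,  0.45, -0.2 ]), np.float64(0.0)) (array([ 0.64, -0.03, -0.56,  0.55, -0.21]), np.float64(0.0))
lay
90 (array([-0.17,  0.27, -0.52,  0.78, -0.  ]), np.float64(0.0)) (array([-0.17,  0.27, -0.52,  0.78, -0.  ]), np.float64(0.0))
110 (array([-0.14,  0.48, -0.26,  1.18, -0.05]), np.float64(0.0)) (array([-0.2 ,  0.47, -0.27,  1.18,  0.05]), np.float64(0.0))
120 (array([-0.13,  0.59, -0.13,  1.37, -0.07]), np.float64(0.0)) (array([-0.21,  0.58, -0.15,  1.36,  0.07]), np.float64(0.0))
130 (array([-0.12,  0.7 , -0.01,  1.55, -0.08]), np.float64(0.0)) (array([-0.22,  0.69, -0.03,  1.54,  0.08]), np.float64(0.0))
140 (array([-0.12,  0.82,  0.1 ,  1.72, -0.09]), np.float64(0.0)) (array([-0.23,  0.81,  0.08,  1.71,  0.09]), np.float64(0.0))
150 (array([-0.11,  0.93,  0.2 ,  1.88, -0.1 ]), np.float64(0.0)) (array([-0.23,  0.92,  0.17,  1.87,  0.1 ]), np.float64(0.0))
```

```bash
python3 - <<'E'
from h import *
T=tool(12,30); g=np.array([.4903,.3542,.1485])
rel(g-.08*T[:,2],T); rel(g,T)
E
```

```text
shift [-0.472 -0.66  -1.001] turn [-0.238  6.174 -0.091]
shift [ 0.349 -0.632  0.372] turn [-0.238  6.174 -0.091]
```

```bash
python3 -m pendant '[[0.2,-0.47,0,-1,-0.24,2,-0.09],[0.2,-0.47,-0.66,-1,-0.24,4,-0.09],[0.2,-0.47,-0.66,-1,-0.24,6.17,-0.09],[0.2,-0.47,-0.66,-1,-0.24,6.17,-0.09],[0.2,-0.47,-0.66,-1,-0.24,6.17,-0.09],[0.2,-0.47,-0.66,-1,-0.24,6.17,-0.09]]'
python3 - <<'E'
from h import *
T=tool(12,30); g=np.array([.4903,.3542,.1485])
rel(g,T)
p,d=grab('wrist'); cv2.imwrite('pics/w2.png',p[:,:,::-1])
P,m=cloud('wrist'); p=p.astype(int)
n=np.array([np.cos(np.radians(12)),np.sin(np.radians(12))]);t=np.array([-n[1],n[0]])
Q=P[m&(p[...,0]>p[...,2]+40)]; Q=Q[(abs(Q[:,:2]@n-.525)<.005)&(abs(Q[:,:2]@t-.245)<.03)&(abs(Q[:,2]-.16)<.04)]; print('face n',np.median(Q[:,:2]@n),'t,z',np.percentile(Q[:,:2]@t,[2,98]),np.percentile(Q[:,2],[2,98]))
c=np.polyfit(Q[:,1],Q[:,0],1); print('yaw',np.degrees(np.arctan(-c[0])))
E
```

```text
time: 3.9
ee_pos: [0.422, 0.3396, 0.1903]
tool_rot: [3.136, 1.048, -2.936]
force: [0.3, -0.2, -0.5]
opening: 0.0684
grip_force: 0.0
shift [ 2.800e-02 -1.000e-03  1.627e+00] turn [ 0.022  0.013 -0.021]
face n 0.5265644783780292 t,z [0.21595943 0.23014618] [0.13926919 0.18020405]
yaw 7.538203418457935
```

View pics/w2.png

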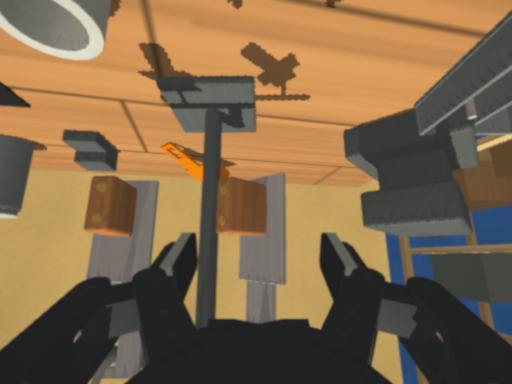

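The gauge's plate is centred at about column 262 but the grip front sits at columns 217-245, so it may be twisted on its hook. I'll measure the plate plane again.

```bash
python3 - <<'E'
from h import *
n=np.array([np.cos(np.radians(12)),np.sin(np.radians(12))]);t=np.array([-n[1],n[0]])
def rep():
    p,d=grab('wrist');P,m=cloud('wrist')
    for name,(u0,u1,v) in dict(grip=(214,290,205),low=(214,290,190),plate=(236,290,250)).items():
        print(name)
        for u in range(u0,u1,5):
            X=P[v,u]; print('  ',u,(X[:2]@n).round(4),(X[:2]@t).round(4),X[2].round(3),p[v,u]) if name!='low' else None
    for v in (185,205,225,240,250,260): 
        u=np.arange(268,282) if v<235 else np.arange(245,280)
        X=P[v,u]; c=np.polyfit(X[:,:2]@t,X[:,:2]@n,1); print(v,X.mean(0).round(4),'yaw rel',np.degrees(np.arctan(-c[0])).round(1))
rep()
z=np.load('/tmp/wrist.npz'); C=-z['R'].T@z['t']; print('cam n,t',C[:2]@n,C[:2]@t,C[2], z['R'][2],r.get_state()['time'])
E
```

```text
grip
   214 0.6379 0.1906 0.139 [58 61 57]
   219 0.5397 0.2111 0.158 [118  79  46]
   224 0.3251 0.243 0.2 [116  77  45]
   229 0.5301 0.2203 0.16 [126  84  49]
   234 0.5305 0.2241 0.16 [109  73  44]
   239 0.5349 0.2277 0.159 [114  76  44]
   244 0.5368 0.2316 0.159 [105  71  42]
   249 0.54 0.2354 0.158 [104  71  42]
   254 0.5448 0.2394 0.158 [97 65 39]
   259 0.5489 0.2436 0.157 [101  69  40]
   264 0.5539 0.2479 0.156 [99 69 46]
   269 0.5551 0.2523 0.156 [119 112 106]
   274 0.5501 0.2564 0.157 [118 112 106]
   279 0.5471 0.2604 0.157 [120 115 108]
   284 0.547 0.2646 0.157 [142 124  94]
   289 2.559 0.5028 -0.232 [200 166  98]
low
plate
   236 2.4391 0.0713 0.142 [200 166  98]
   241 0.5797 0.2269 0.193 [124 116 107]
   246 0.5744 0.2318 0.193 [120 114 109]
   251 0.5698 0.2364 0.193 [121 114 109]
   256 0.5651 0.2409 0.194 [119 113 107]
   261 0.5606 0.2452 0.194 [120 113 108]
   266 0.5576 0.2494 0.194 [117 111 105]
   271 0.5534 0.2535 0.194 [122 115 110]
   276 0.5498 0.2574 0.194 [119 114 106]
   281 0.5464 0.2612 0.194 [119 113 107]
   286 2.5426 0.4658 0.14 [188 156  97]
185 [0.4851 0.3659 0.1388] yaw rel 44.8
205 [0.4853 0.3657 0.1564] yaw rel 43.2
225 [0.485  0.3653 0.1735] yaw rel 46.9
240 [0.4977 0.3571 0.1852] yaw rel 46.1
250 [0.4912 0.3553 0.1939] yaw rel 37.9
260 [0.4974 0.3569 0.202 ] yaw rel 45.6
cam n,t 0.3250646790481912 0.2429613075142366 0.2000644541350213 [ 0.95081451  0.20174396 -0.23505562] 4.0
```

```bash
cat > yawm.py <<'E'
from h import *
n=np.array([np.cos(np.radians(12)),np.sin(np.radians(12))]);t=np.array([-n[1],n[0]])
for i in range(4):
    p,d=grab('wrist');P,m=cloud('wrist'); pp=p.astype(int)
    g=m&(abs(P[...,2]-.198)<.008)&(abs(P[...,:2]@t-.245)<.04)&(abs(P[...,:2]@n-.56)<.04)
    X=P[g]; c=np.polyfit(X[:,:2]@t,X[:,:2]@n,1); print(r.get_state()['time'],g.sum(),X.mean(0).round(4),'yaw rel',np.degrees(np.arctan(-c[0])).round(1),'w',np.ptp(X[:,:2]@t).round(3),'n range',np.percentile(X[:,:2]@n,[2,98]).round(4),'t',np.percentile(X[:,:2]@t,[2,98]).round(4))
E
python3 yawm.py; python3 -m pendant '[[0.2,0,0,0,0,0,0],[0.2,0,0,0,0,0,0],[0.2,0,0,0,0,0,0],[0.2,0,0,0,0,0,0]]' >/dev/null; python3 yawm.py;
```

```text
4.05 874 [0.5006 0.358  0.198 ] yaw rel 43.6 w 0.04 n range [0.5487 0.5839] t [0.2258 0.2642]
4.1 867 [0.5031 0.3585 0.1982] yaw rel 42.6 w 0.04 n range [0.5514 0.5858] t [0.2255 0.264 ]
4.15 867 [0.5039 0.3588 0.198 ] yaw rel 42.1 w 0.041 n range [0.5526 0.5866] t [0.2255 0.2645]
4.2 890 [0.5028 0.3589 0.1981] yaw rel 42.1 w 0.041 n range [0.5514 0.5857] t [0.226 0.265]
4.75 888 [0.5009 0.3584 0.1981] yaw rel 43.2 w 0.04 n range [0.5493 0.5843] t [0.2263 0.2642]
4.8 899 [0.4997 0.3583 0.198 ] yaw rel 43.2 w 0.04 n range [0.5479 0.583 ] t [0.2264 0.2647]
4.85 909 [0.4975 0.3585 0.1981] yaw rel 43.2 w 0.04 n range [0.5459 0.5812] t [0.2266 0.2653]
4.9 914 [0.4957 0.3581 0.198 ] yaw rel 43.7 w 0.039 n range [0.5439 0.5788] t [0.2275 0.2652]
```

```bash
cat >> h.py <<'E'
from scipy.optimize import least_squares
PK=[0.1961,0.5832,0.4849,0.0649,0.292,0.0895]
lo=np.array([-3.12,-.85,-1.08,-1.95,-1.57]);hi=np.array([3.12,1.88,1.24,2.15,1.53])
def ik(pos,z):
    b=None
    for s in ([.6,.5,-1,-1,-.3],[.6,.5,-.5,0,0],[-.3,.3,0,1,0]):
        o=least_squares(lambda q:np.concatenate([fk(q,PK)[0]-pos,.2*(fk(q,PK)[1]-z)]),s,bounds=(lo,hi))
        if b is None or o.cost<b.cost:b=o
    return b.x.round(2),np.abs(b.fun).max().round(4)
E
python3 - <<'E'
from h import *
for y in (30,40,50,55):
  for T in (30,40,50,60):
    R=tool(y,T);a=np.radians(y); c=np.array([.489,.342,.158]); g=c-.007*np.array([np.cos(a),np.sin(a),0])+.019*R[:,2]
    print(y,T,g.round(3),ik(g,R[:,2]),ik(g-.08*R[:,2],R[:,2])[1])
E
python3 yawm.py
```

```text
30 30 [0.497 0.347 0.148] (array([ 0.49,  0.1 , -1.02, -0.6 ,  0.03]), np.float64(0.0)) 0.0015
30 40 [0.496 0.346 0.146] (array([ 0.49,  0.03, -0.9 , -0.23,  0.03]), np.float64(0.0)) 0.0
30 50 [0.494 0.345 0.143] (array([ 0.49,  0.02, -0.77,  0.09,  0.02]), np.float64(0.0)) 0.0
30 60 [0.491 0.343 0.142] (array([ 0.49,  0.05, -0.64,  0.36,  0.01]), np.float64(0.0)) 0.0
40 30 [0.496 0.348 0.148] (array([ 0.37,  0.1 , -1.01, -0.57,  0.29]), np.float64(0.0)) 0.0003
40 40 [0.495 0.347 0.146] (array([ 0.39,  0.03, -0.89, -0.2 ,  0.23]), np.float64(0.0)) 0.0
40 50 [0.493 0.345 0.143] (array([ 0.41,  0.02, -0.77,  0.11,  0.18]), np.float64(0.0)) 0.0
40 60 [0.491 0.344 0.142] (array([ 0.44,  0.05, -0.63,  0.38,  0.13]), np.float64(0.0)) 0.0
50 30 [0.495 0.349 0.148] (array([ 0.26,  0.11, -0.98, -0.47,  0.52]), np.float64(0.0)) 0.0
50 40 [0.494 0.348 0.146] (array([ 0.3 ,  0.04, -0.87, -0.12,  0.43]), np.float64(0.0)) 0.0
50 50 [0.492 0.346 0.143] (array([ 0.34,  0.03, -0.74,  0.17,  0.33]), np.float64(0.0)) 0.0
50 60 [0.491 0.344 0.142] (array([ 0.39,  0.06, -0.61,  0.42,  0.24]), np.float64(0.0)) 0.0
55 30 [0.494 0.35  0.148] (array([ 0.21,  0.12, -0.95, -0.4 ,  0.63]), np.float64(0.0)) 0.0
55 40 [0.493 0.348 0.146] (array([ 0.26,  0.06, -0.84, -0.07,  0.51]), np.float64(0.0)) 0.0
55 50 [0.492 0.346 0.143] (array([ 0.31,  0.05, -0.72,  0.21,  0.4 ]), np.float64(0.0)) 0.0
55 60 [0.49  0.344 0.142] (array([ 0.36,  0.07, -0.6 ,  0.45,  0.28]), np.float64(0.0)) 0.0
4.95 937 [0.494  0.3583 0.198 ] yaw rel 43.8 w 0.04 n range [0.5424 0.5778] t [0.2277 0.2658]
5.0 938 [0.4935 0.3583 0.198 ] yaw rel 44.0 w 0.039 n range [0.5419 0.5774] t [0.2277 0.2658]
5.05 936 [0.494  0.3584 0.198 ] yaw rel 43.8 w 0.04 n range [0.5425 0.5777] t [0.2277 0.2658]
5.1 915 [0.4954 0.3582 0.198 ] yaw rel 44.2 w 0.039 n range [0.5437 0.579 ] t [0.2275 0.2652]
```

```bash
python3 - <<'E'
from h import *
R=tool(32,35); g=np.array([.4912,.349,.147]); print(ik(g,R[:,2]),ik(g-.08*R[:,2],R[:,2]))
rel(g-.08*R[:,2],R); rel(g,R)
E
```

```text
(array([ 0.48,  0.05, -0.97, -0.41,  0.07]), np.float64(0.0)) (array([ 0.46, -0.19, -1.02, -0.21,  0.08]), np.float64(0.0))
shift [-0.139 -0.538  0.074] turn [-3.387  1.005 -2.167]
shift [ 0.043 -0.088  1.599] turn [-3.387  1.005 -2.167]
```

```bash
python3 -m pendant '[[0.15,-0.14,-0.54,0.07,-1.7,0.5,-1.1],[0.15,-0.14,-0.54,0.07,-3.4,1,-2.17],[0.15,-0.14,-0.54,0.07,-3.4,1,-2.17],[0.15,-0.14,-0.54,0.07,-3.4,1,-2.17],[0.15,-0.04,-0.3,0.85,-3.4,1,-2.17],[0.15,0,-0.2,1.25,-3.4,1,-2.17],[0.15,0.04,-0.09,1.6,-3.4,1,-2.17],[0.15,0.04,-0.09,1.6,-3.4,1,-2.17]]' 30
python3 yawm.py | tail -1
python3 -c "
from h import *
z=np.load('/tmp/wrist.npz'); cv2.imwrite('pics/w3.png',z['p'][:,:,::-1])"
```

```text
time: 6.1
ee_pos: [0.4909, 0.3498, 0.1455]
tool_rot: [3.141, 0.958, -2.581]
force: [0.1, -0.0, -0.0]
opening: 0.0728
grip_force: 0.0Traceback (most recent call last):
  File "yawm.py", line 6, in <module>
    X=P[g]; c=np.polyfit(X[:,:2]@t,X[:,:2]@n,1); print(r.get_state()['time'],g.sum(),X.mean(0).round(4),'yaw rel',np.degrees(np.arctan(-c[0])).round(1),'w',np.ptp(X[:,:2]@t).round(3),'n range',np.percentile(X[:,:2]@n,[2,98]).round(4),'t',np.percentile(X[:,:2]@t,[2,98]).round(4))
              ~~~~~~~~~~^^^^^^^^^^^^^^^^^^^^^^^
    raise TypeError("expected non-empty vector for x")
TypeError: expected non-empty vector for x
```

View pics/w3.png

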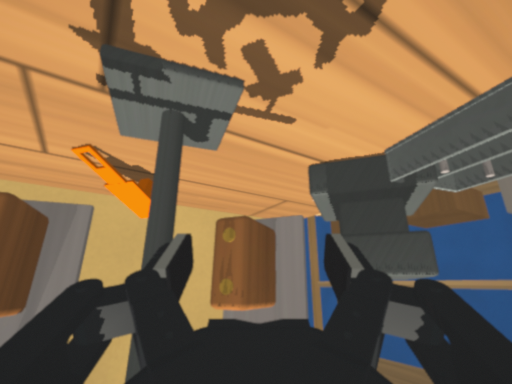

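The grip (columns 212-275) is between the fingertips (190 and 325), and no force shows. I'll close slowly so the gauge lines up.

```bash
python3 -m pendant '[[0.35,0,0,0,0,0,0],[0.45,0,0,0,0,0,0],[0.5,0,0,0,0,0,0],[0.55,0,0,0,0,0,0],[0.6,0,0,0,0,0,0],[0.65,0,0,0,0,0,0],[0.7,0,0,0,0,0,0],[0.8,0,0,0,0,0,0],[0.9,0,0,0,0,0,0],[1,0,0,0,0,0,0],[1,0,0,0,0,0,0]]' 40
python3 - <<'E'
from h import *
p,d=grab('wrist'); cv2.imwrite('pics/w4.png',p[:,:,::-1]); print(r.get_state()['joints'])
E
```

```text
time: 7.52
ee_pos: [0.4915, 0.3489, 0.1471]
tool_rot: [3.141, 0.96, -2.583]
force: [1.7, -0.0, 0.7]
opening: 0.0191
grip_force: 42.3
[ 0.47744694 -0.00155738 -1.0036159  -0.39013227  0.067142   -0.04686444]
```

View pics/w4.png

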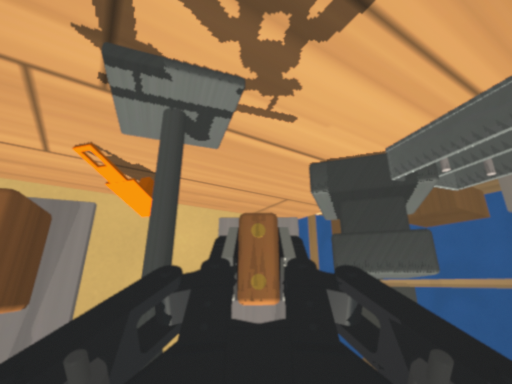

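The fingers hold the grip squarely and the gauge has straightened (opening 19 mm, grip centred at column 258). Next I'll lift it and take it forwards off the hook.

```bash
python3 - <<'E'
from h import *
s=r.get_state(); R=tool(32,35); R0=Ro.from_euler('xyz',s['tool_rot']).as_matrix(); z=R0[:,2]; p=s['ee_pos']
n=np.array([.978,.208,0])
for k,(u,b) in dict(lift=(.021,0),off1=(.021,.02),off=(.021,.045),off2=(.03,.06),up=(.07,.06)).items():
    g=p+[0,0,u]-b*n; print(k,(R0.T@(g-p)/.05).round(3),ik(g,z))
    g2=g; 
R12=tool(20,35); g=p+[0,0,.021]-.045*n; rel(g,R12); print(ik(g,R12[:,2]))
E
```

```text
lift [-0.344  0.    -0.241] (array([ 0.48,  0.  , -0.94, -0.33,  0.07]), np.float64(0.0))
off1 [-0.129  0.137 -0.549] (array([ 0.49, -0.03, -0.97, -0.33,  0.06]), np.float64(0.0))
off [ 0.14   0.308 -0.933] (array([ 0.51, -0.07, -1.01, -0.33,  0.04]), np.float64(0.0))
off2 [ 0.154  0.411 -1.268] (array([ 0.53, -0.12, -1.02, -0.29,  0.03]), np.float64(0.0))
up [-0.501  0.411 -1.726] (array([ 0.53, -0.21, -0.96, -0.14,  0.03]), np.float64(0.0))
shift [ 0.14   0.308 -0.933] turn [1.975 0.006 1.38 ]
(array([ 0.67, -0.04, -0.98, -0.3 , -0.26]), np.float64(0.0))
```

```bash
python3 -m pendant '[[1,-0.12,0,-0.08,0,0,0],[1,-0.23,0,-0.16,0,0,0],[1,-0.344,0,-0.24,0,0,0],[1,-0.344,0,-0.24,0,0,0],[1,-0.344,0,-0.24,0,0,0],[1,-0.26,0.05,-0.36,0,0,0]]' 60
python3 - <<'E'
from h import *
for k in('side',): p,d=grab(k); cv2.imwrite('pics/s2.png',cv2.resize(p[90:180,190:290],None,fx=6,fy=6,interpolation=cv2.INTER_CUBIC)[:,:,::-1])
print(r.get_state()['joints'])
E
```

```text
time: 8.32
ee_pos: [0.4839, 0.3471, 0.1679]
tool_rot: [3.141, 0.96, -2.583]
force: [-0.1, 0.4, -3.0]
opening: 0.0189
grip_force: 61.6
[ 0.48343645 -0.07060934 -0.99778097 -0.31289268  0.06299659 -0.04361644]
```

View pics/s2.png

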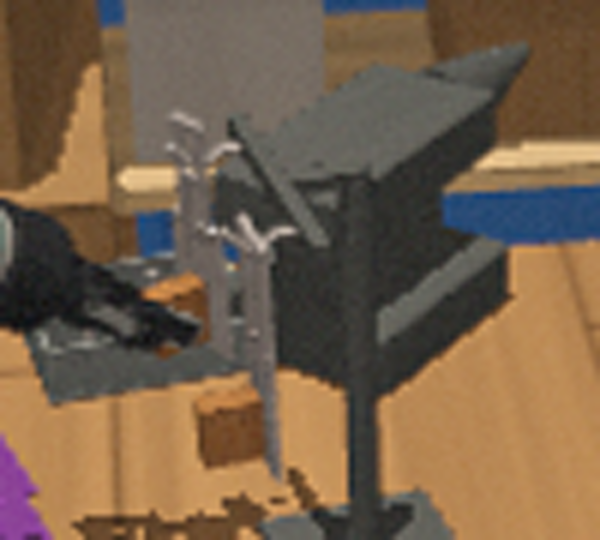

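The gauge's weight (3 N) is carried and its top (183,115) is above the hook tip (172,148). Now I'll move it forwards.

```bash
python3 -m pendant '[[1,0.05,0.034,-0.077,0,0,0],[1,0.108,0.068,-0.154,0,0,0],[1,0.16,0.1,-0.23,0,0,0],[1,0.16,0.1,-0.23,0,0,0]]'; python3 -m pendant '[[1,0.1,0.068,-0.154,0,0,0],[1,0.2,0.136,-0.308,0,0,0],[1,0.27,0.18,-0.39,0,0,0],[1,0.27,0.18,-0.39,0,0,0]]'
python3 - <<'E'
from h import *
print(r.get_state()['joints'])
p,d=grab('side'); cv2.imwrite('pics/s3.png',cv2.resize(p[90:180,190:290],None,fx=4,fy=4,interpolation=cv2.INTER_CUBIC)[:,:,::-1])
P,m=cloud('side'); s=m&(P[...,2]>.2)&(P[...,2]<.33)&(abs(P[...,1]-.345)<.05)&(P[...,0]>.40)&(P[...,0]<.57)
Q=P[s]; 
for a in np.arange(.2,.32,.012): q=Q[(Q[:,2]>=a)&(Q[:,2]<a+.012)]; print(a.round(3),len(q),np.percentile(q[:,0],[5,50,95]).round(3) if len(q) else '')
E
```

```text
time: 8.88
ee_pos: [0.4686, 0.3438, 0.1677]
tool_rot: [3.141, 0.96, -2.582]
force: [-0.1, 0.4, -3.1]
opening: 0.0191
grip_force: 61.6
time: 9.38
ee_pos: [0.4435, 0.3389, 0.1678]
tool_rot: [3.141, 0.96, -2.582]
force: [0.4, 0.6, -2.8]
opening: 0.019
grip_force: 61.7
[ 0.51870569 -0.147744   -1.05876913 -0.29962122  0.03405937 -0.02362716]
0.2 47 [0.423 0.45  0.469]
0.212 28 [0.407 0.455 0.472]
0.224 27 [0.425 0.459 0.474]
0.236 19 [0.445 0.46  0.471]
0.248 18 [0.45  0.459 0.468]
0.26 15 [0.451 0.458 0.465]
0.272 32 [0.452 0.504 0.554]
0.284 89 [0.452 0.536 0.565]
0.296 15 [0.45  0.461 0.544]
0.308 9 [0.45  0.458 0.465]
```

The gauge is off the hook and hangs free. I'll raise it, then swing over the mat while turning it flat.

```bash
python3 -m pendant '[[1,-0.65,0,-0.46,0,0,0],[1,-1.3,0,-0.92,0,0,0],[1,-1.95,0,-1.37,0,0,0],[1,-2.3,0,-1.6,0,0,0],[1,-2.3,0,-1.6,0,0,0],[1,-2.3,0,-1.6,0,0,0]]'
python3 - <<'E'
from h import *
print(r.get_state()['joints'])
a=np.radians(-10); h=np.array([np.cos(a),np.sin(a),0])
R=tool(-10,125); g=np.array([.48,-.03,.004])-.011*h+[0,0,.0174+.06]; print(g,ik(g,R[:,2]),ik(g-[0,0,.06],R[:,2]))
rel(g+[0,0,.15],R); rel(g,R)
Rm=tool(10,80); gm=np.array([.46,.15,.30]); rel(gm,Rm); print(ik(gm,Rm[:,2]))
P,m=cloud('scene'); 
z=np.load('/tmp/scene.npz')['p'].astype(int); s=m&(z.max(-1)<25)&(P[...,2]<.012)&(abs(P[...,0]-.52)<.16)&(abs(P[...,1]+.03)<.13)
print(s.sum(),cv2.minAreaRect((P[s][:,:2]*1000).astype(np.float32)), P[s][:,2].mean())
E
```

```text
time: 10.18
ee_pos: [0.4439, 0.3387, 0.3058]
tool_rot: [3.141, 0.957, -2.583]
force: [-0.1, -0.2, -3.2]
opening: 0.0192
grip_force: 61.7
[ 0.51798313 -0.40285555 -0.85580624  0.16142     0.03409759 -0.02365763]
[ 0.46916711 -0.02808987  0.0814    ] (array([-0.19,  0.55, -0.12,  1.51, -0.01]), np.float64(0.0)) (array([-0.19,  0.62, -0.16,  1.41, -0.01]), np.float64(0.0))
shift [ 3.212 -6.485 -1.976] turn [ 1.605 17.079  9.161]
shift [ 5.664 -6.486 -0.248] turn [ 1.605 17.079  9.161]
shift [ 1.091 -3.368 -1.348] turn [2.428 8.851 3.818]
(array([ 0.18, -0.11, -0.31,  1.19, -0.  ]), np.float64(0.0))
0 ((0.0, 0.0), (0.0, 0.0), 0.0) nan<stdin>:9: RuntimeWarning: Mean of empty slice.
  ret = ret.dtype.type(ret / rcount)
```

```bash
python3 -m pendant '[[1,-0.48,-0.5,-0.72,0,0,0],[1,-0.27,-1.53,-1.35,0,0,0],[1,0.1,-2.55,-1.88,0,0,0],[1,0.5,-3.2,-2.1,0.2,2,1.1],[1,1,-3.9,-2.1,0.4,4,2.2],[1,1.5,-4.6,-2.1,0.6,6,3.3],[1,2,-5.2,-2.0,0.8,8,4.4],[1,2.5,-5.8,-2.0,1,10,5.5],[1,3,-6.3,-2.0,1.2,12,6.6],[1,3.2,-6.5,-2.0,1.4,14,7.7],[1,3.2,-6.5,-2.0,1.5,16,8.6],[1,3.2,-6.5,-2.0,1.6,17.1,9.2],[1,3.2,-6.5,-2.0,1.6,17.1,9.2],[1,3.2,-6.5,-2.0,1.6,17.1,9.2],[1,3.2,-6.5,-2.0,1.6,17.1,9.2],[1,3.2,-6.5,-2.0,1.6,17.1,9.2]]'
python3 - <<'E'
from h import *
a=np.radians(-10); h=np.array([np.cos(a),np.sin(a),0])
R=tool(-10,125); g=np.array([.48,-.03,.004])-.011*h+[0,0,.0174+.03]; print(r.get_state()['joints'])
rel(g,R)
p,d=grab('side'); cv2.imwrite('pics/s4.png',p[150:350,150:420][:,:,::-1])
# plate pitch from side cloud: steel points of gauge below fingers
P,m=cloud('side'); 
s=m&(P[...,2]>.1)&(P[...,2]<.30)&(abs(P[...,1]+.04)<.06)&(P[...,0]>.52)&(P[...,0]<.64); Q=P[s]; print(s.sum(),Q.min(0),Q.max(0))
if s.sum()>20: A=np.c_[Q[:,:2],np.ones(len(Q))]; c=np.linalg.lstsq(A,Q[:,2],rcond=None)[0]; print('slopes deg',np.degrees(np.arctan(c[:2])))
E
```

```text
time: 12.18
ee_pos: [0.4697, -0.0284, 0.2359]
tool_rot: [3.139, -0.607, 2.966]
force: [-0.1, -0.6, -3.2]
opening: 0.019
grip_force: 61.5
[-0.19338988  0.43341852  0.05398017  1.79816522 -0.00732146 -0.01465583]
shift [-2.094 -0.004  3.039] turn [ 0.039  0.046 -0.009]
232 [ 0.52013216 -0.06919097  0.21866718] [ 0.61305763 -0.01071059  0.29985249]
slopes deg [-2.32263505 -6.83498065]
```

View pics/s4.png

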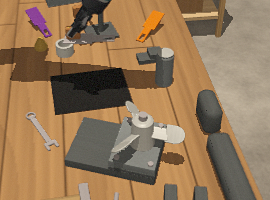

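The picture shows the gripper at about (85,25) over the mat at (90,90), with the other things unmoved. I'll check the blade's tilt from the cloud.

```bash
python3 - <<'E'
from h import *
s0=r.get_state(); print(s0['ee_pos'])
for k in('side','scene'):
    if k=='scene': grab(k)
    P,m=cloud(k)
    for a in np.arange(.48,.63,.015):
        s=m&(P[...,2]>.18)&(P[...,2]<.30)&(abs(P[...,1]+.04)<.06)&(P[...,0]>a)&(P[...,0]<a+.015); Q=P[s]
        if len(Q): print(k,a.round(3),len(Q),'z',np.percentile(Q[:,2],[5,50,95]).round(4),'y',np.percentile(Q[:,1],[3,97]).round(3))
E
```

```text
[ 0.46975946 -0.02843518  0.23579311]
side 0.48 110 z [0.2215 0.259  0.2937] y [-0.079 -0.016]
side 0.495 92 z [0.2224 0.2409 0.298 ] y [-0.091  0.001]
side 0.51 57 z [0.2207 0.2249 0.2949] y [-0.092 -0.01 ]
side 0.525 57 z [0.2215 0.2251 0.2937] y [-0.067 -0.012]
side 0.54 39 z [0.2223 0.2254 0.2294] y [-0.058 -0.018]
side 0.555 33 z [0.2221 0.2262 0.2291] y [-0.063 -0.031]
side 0.57 31 z [0.2229 0.2268 0.2298] y [-0.065 -0.034]
side 0.585 28 z [0.2213 0.2273 0.23  ] y [-0.067 -0.036]
side 0.6 28 z [0.2217 0.2282 0.2314] y [-0.068 -0.037]
scene 0.48 38 z [0.2195 0.2218 0.2408] y [-0.058 -0.008]
scene 0.495 112 z [0.2202 0.2301 0.283 ] y [-0.08  -0.007]
scene 0.51 80 z [0.2213 0.2246 0.292 ] y [-0.082  0.003]
scene 0.525 69 z [0.2194 0.2244 0.2928] y [-0.065  0.008]
scene 0.54 43 z [0.2217 0.224  0.2272] y [-0.058 -0.02 ]
scene 0.555 33 z [0.2219 0.2253 0.228 ] y [-0.06  -0.032]
scene 0.57 31 z [0.2209 0.2259 0.2293] y [-0.062 -0.034]
scene 0.585 20 z [0.225  0.2264 0.2292] y [-0.066 -0.036]
scene 0.6 29 z [0.2219 0.2262 0.2287] y [-0.067 -0.04 ]
scene 0.615 1 z [0.2344 0.2344 0.2344] y [-0.051 -0.051]
```

```bash
python3 -m pendant '[[1,-0.6,0,0.87,0,0.3,0],[1,-1.1,0,1.6,0,0.3,0],[1,-1.6,0,2.32,0,0.3,0],[1,-2,0,2.9,0,0.3,0],[1,-2.2,0,3.19,0,0.3,0],[1,-2.3,0,3.34,0,0.3,0],[1,-2.3,0,3.34,0,0.3,0],[1,-2.3,0,3.34,0,0.3,0]]'; python3 -m pendant '[[1,-0.022,0,0.032,0,0,0],[1,-0.038,0,0.056,0,0,0],[1,-0.038,0,0.056,0,0,0]]'
```

```text
time: 13.28
ee_pos: [0.4696, -0.0279, 0.0327]
tool_rot: [3.139, -0.635, 2.966]
force: [0.2, -0.2, -2.3]
opening: 0.0195
grip_force: 61.6
time: 13.65
ee_pos: [0.4684, -0.0276, 0.0283]
tool_rot: [3.139, -0.637, 2.966]
force: [-0.5, 0.6, -2.8]
opening: 0.019
grip_force: 61.6
```

```bash
python3 -m pendant '[[1,-0.028,0,0.04,0,0,0],[1,-0.05,0,0.073,0,0,0],[1,-0.05,0,0.073,0,0,0]]'; python3 -m pendant '[[1,-0.011,0,0.016,0,0,0],[1,-0.022,0,0.032,0,0,0],[1,-0.022,0,0.032,0,0,0]]'
```

```text
time: 14.02
ee_pos: [0.4682, -0.0276, 0.0237]
tool_rot: [3.139, -0.637, 2.966]
force: [-0.1, -0.2, -2.9]
opening: 0.0197
grip_force: 61.6
time: 14.4
ee_pos: [0.4683, -0.0276, 0.0233]
tool_rot: [3.139, -0.638, 2.966]
force: [-0.3, 0.1, 6.0]
opening: 0.0191
grip_force: 62.6
```

In contact with the mat. I'll release and back off along the tool axis, then look.

```bash
python3 -m pendant '[[0.7,0,0,0,0,0,0],[0.4,0,0,0,0,0,0],[0.3,0,0,0,0,0,0],[0.3,0,0,0,0,0,0],[0.3,0,0,-0.6,0,0,0],[0.3,0,0,-1.4,0,0,0],[0.3,0.5,0,-2.4,0,-2,0],[0.3,1,0,-3,0,-4,0],[0.3,1,0,-3,0,-6,0],[0.3,1,0,-3,0,-8,0],[0.3,1,0,-3,0,-8,0],[0.3,1,0,-3,0,-8,0]]' 60
python3 - <<'E'
from h import *
p,d=grab('wrist'); 
q,_=grab('scene'); 
P,m=cloud('wrist'); pp=p.astype(int)
br=m&(pp[...,0]>pp[...,2]+40)&(P[...,2]>.04)&(P[...,2]<.06)&(abs(P[...,0]-.49)<.06)&(abs(P[...,1]+.03)<.06)
Q=P[br]; print('grip top',br.sum(),Q.mean(0),cv2.minAreaRect((Q[:,:2]*1000).astype(np.float32)))
s=m&(P[...,2]>.006)&(P[...,2]<.014)&(abs(P[...,0]-.53)<.1)&(abs(P[...,1]+.03)<.06)&(pp.min(-1)>60)&(pp.max(-1)-pp.min(-1)<40); Q=P[s]; print('plate',s.sum(),Q.mean(0),cv2.minAreaRect((Q[:,:2]*1000).astype(np.float32)))
cv2.imwrite('pics/m1.png',np.hstack([p,cv2.resize(q[150:300,120:320],(288,216))[np.r_[0:216,[0]*168]]])[:,:,::-1])
E
```

```text
time: 15.9
ee_pos: [0.5173, -0.0368, 0.1728]
tool_rot: [3.139, 0.061, 2.964]
force: [0.4, 0.5, 0.6]
opening: 0.06
grip_force: 0.0
grip top 911 [ 0.47958346 -0.03014501  0.04822292] ((480.30902099609375, -30.01239776611328), (19.492813110351562, 43.22004318237305), 79.0846939086914)
plate 3700 [ 0.51676346 -0.03648676  0.00856514] ((530.4014282226562, -38.86185836791992), (51.95353317260742, 160.59156799316406), 80.1668701171875)
```

View pics/m1.png

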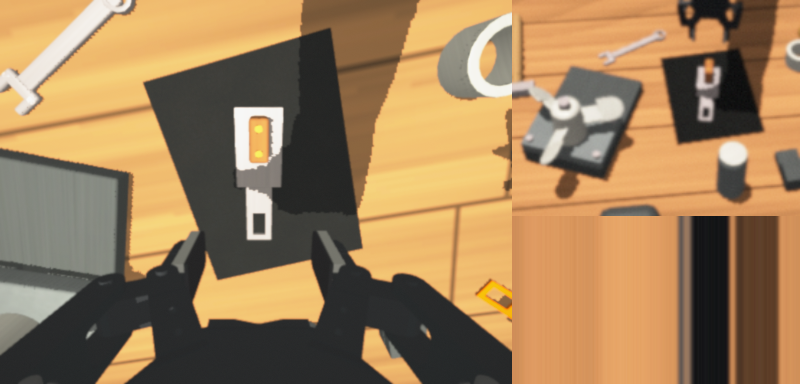

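The gauge lies flat on the mat with grip up: grip at (258,140), plate aligned, and nothing else is disturbed. Next I'll check block and blades in block axes, and plan a closer look at the slot.

```bash
python3 - <<'E'
from h import *
b=np.radians(-21.5); X=np.array([np.cos(b),np.sin(b)]);Y=np.array([-X[1],X[0]]); M=np.array([.588,-.324])
for k in('scene','side'):
    P,m=cloud(k); xy=P[...,:2]-M; bx=xy@X; by=xy@Y; z=P[...,2]
    s=m&(z>.085)&(z<.145)&(abs(by)<.16)&(bx>-.08)&(bx<.22)
    H,_,_=np.histogram2d(bx[s],by[s],[np.arange(-.08,.06,.02),np.arange(-.14,.15,.02)]); print(k); print(H.astype(int))
R=tool(-21.5,60); g=np.r_[M-.07*X,.17]; print(g,ik(g,R[:,2])); rel(g,R); 
E
```

```text
scene
[[ 0  0  0  0  0  0  0  0  0  0  0  0  0  0]
 [ 0  0  0  0  0  0  0  0  0  0  0  0  0  0]
 [ 0  0  0  0  0  0  0  0  0  0  0  0  0  0]
 [ 0  0  0  0  0  0  0  0  0  0  0  0  0  0]
 [ 0  1 16 13  1  0  0  0  0 10 39 48  6  0]
 [ 0  1 20 27 16  0  0  0  7 45 55 47  4  0]
 [ 0  0  4 20 24  0  0  0 40 49 30  6  0  0]]
side
[[ 0  0  0  0  0  0  0  0  0  0  0  0  0  0]
 [ 0  0  0  0  0  0  0  0  0  0  0  0  0  0]
 [ 0  0  0  0  0  0  0  0  0  0  0  0  0  0]
 [ 0  0  0  0  0  0  0  0  0  0  0  0  0  0]
 [ 0  1 14  9  1  0  0  0  0  5 14 20  2  0]
 [ 0  5 24 21 16  5  0  0  0 26 22 24  1  0]
 [ 0  0  9 21 23 49 30  0  0  0  5  2  0  0]]
[ 0.52287077 -0.29834491  0.17      ] (array([-0.71,  0.02, -0.59,  0.46,  0.16]), np.float64(0.0))
shift [-0.996 -5.128  0.107] turn [ 0.683 -5.278  2.184]
```

```bash
python3 -m pendant '[[0.3,-0.25,-1.1,0,0.2,-1.5,0.6],[0.3,-0.5,-2.2,0,0.4,-3,1.2],[0.3,-0.75,-3.4,0,0.6,-4.5,1.8],[0.3,-1,-4.5,0.1,0.7,-5.3,2.2],[0.3,-1,-5.1,0.1,0.7,-5.3,2.2],[0.3,-1,-5.1,0.1,0.7,-5.3,2.2],[0.3,-1,-5.1,0.1,0.7,-5.3,2.2]]'
cat > blk.py <<'E'
from h import *
for k in('wrist','side','scene'):
    if k=='wrist': p,d=grab(k)
    P,m=cloud(k); z=P[...,2]
    b=np.radians(-21.5); X=np.array([np.cos(b),np.sin(b)]);Y=np.array([-X[1],X[0]]); M=np.array([.588,-.324])
    xy=P[...,:2]-M; bx=xy@X; by=xy@Y
    # face
    s=m&(z>.044)&(z<.060)&(abs(bx)<.02)&(abs(by)<.085)
    if s.sum()>10:
        Q=np.c_[bx[s],by[s]]; 
        for _ in range(3):
            c=np.polyfit(Q[:,1],Q[:,0],1); e=abs(Q[:,0]-np.polyval(c,Q[:,1])); Q=Q[e<max(.002,1.5*e.mean())]
        print(k,'face',s.sum(),'x0',c[1],'dyaw',np.degrees(np.arctan(-c[0])))
    # ledge edges
    s=m&(abs(z-.03)<.005)&(bx<-.01)&(bx>-.15)&(abs(by)<.11)
    print(' ledge n',s.sum(),'z',np.median(z[s]))
    e1=[];e2=[]
    for a in np.arange(-.12,-.02,.01):
        q=by[s&(bx>a)&(bx<a+.01)]
        if len(q)>8: e1.append((a,q.min().round(4),q.max().round(4)))
    print(' y edges',[(float(a.round(2)),float(u),float(v)) for a,u,v in e1])
    print(' front x',np.percentile(bx[s],[0.5,1,2]))
    # slot: points deeper than face between z .03-.039
    s=m&(z>.031)&(z<.0385)&(bx>.006)&(bx<.09)&(abs(by)<.05)
    if s.sum(): print(' slot',s.sum(),'y',np.percentile(by[s],[1,50,99]),'x',np.percentile(bx[s],[5,95]))
E
python3 blk.py; python3 -c "
from h import *
print(r.get_state()['joints'])"
```

```text
time: 16.88
ee_pos: [0.5219, -0.2968, 0.1696]
tool_rot: [-3.141, 0.524, 2.765]
force: [-0.6, 0.4, -0.4]
opening: 0.0596
grip_force: 0.0
wrist face 1690 x0 -0.005091759180179997 dyaw -0.18976343365662768
 ledge n 25232 z 0.0296162699634911
 y edges [(-0.12, -0.0875, 0.0921), (-0.11, -0.0873, 0.0916), (-0.1, -0.0875, 0.0919), (-0.09, -0.0874, 0.092), (-0.08, -0.088, 0.0915), (-0.07, -0.0872, 0.0913), (-0.06, -0.0876, 0.0914), (-0.05, -0.088, 0.092), (-0.04, -0.0874, 0.0912), (-0.03, -0.0877, 0.0915)]
 front x [-0.13504124 -0.13478563 -0.13440269]
side face 19 x0 0.0020320482638678966 dyaw 2.8877196439318906
 ledge n 1783 z 0.03127833832211462
 y edges [(-0.12, -0.0866, 0.0948), (-0.11, -0.089, 0.095), (-0.1, -0.0868, 0.0969), (-0.09, -0.0878, 0.0949), (-0.08, -0.085, 0.0927), (-0.07, -0.0883, 0.0906), (-0.06, -0.0861, 0.0961), (-0.05, -0.0878, 0.097), (-0.04, -0.0874, 0.0923), (-0.03, -0.0872, 0.0913)]
 front x [-0.13223648 -0.13170241 -0.12965869]
 ledge n 1037 z 0.03012018298924459
 y edges [(-0.12, -0.0853, 0.0913), (-0.11, -0.0852, 0.0923), (-0.1, -0.0845, 0.0907), (-0.09, -0.0879, 0.092), (-0.08, -0.0874, 0.0919), (-0.07, -0.0859, 0.0916), (-0.06, -0.0866, 0.0921), (-0.05, -0.085, 0.0924), (-0.04, -0.085, 0.0924), (-0.03, -0.0126, 0.0905)]
 front x [-0.13546598 -0.13460786 -0.13333497]
[-0.70277758 -0.01672604 -0.62087719  0.46564295  0.16124743 -0.28562925]
```

Block measured: mouth at about (0.584,-0.320), yaw -21.6°. Now regrasping the gauge by its grip.

```bash
python3 - <<'E'
from h import *
R=tool(-10.2,75); g=np.array([.4851,-.0309,.018]); print(ik(g,R[:,2]))
rel(g-.08*R[:,2],R); rel(g,R)
E
```

```text
(array([-0.2 ,  0.15, -0.77,  0.39,  0.01]), np.float64(0.0))
shift [ 3.371  4.584 -0.234] turn [-0.873  2.997 -2.099]
shift [3.793 4.666 1.307] turn [-0.873  2.997 -2.099]
```

```bash
python3 -m pendant '[[0.3,0.5,1.1,-0.5,-0.3,1,-0.7],[0.3,1,2.2,-0.5,-0.6,2,-1.4],[0.3,2,3.4,-0.4,-0.87,3,-2.1],[0.3,3.37,4.58,-0.23,-0.87,3,-2.1],[0.3,3.37,4.58,-0.23,-0.87,3,-2.1],[0.3,3.37,4.58,-0.23,-0.87,3,-2.1],[0.3,3.37,4.58,-0.23,-0.87,3,-2.1]]'
python3 - <<'E'
from h import *
R=tool(-10.2,75); g=np.array([.4851,-.0309,.018]); rel(g,R)
E
```

```text
time: 17.8
ee_pos: [0.4652, -0.0272, 0.0957]
tool_rot: [-3.14, 0.264, 2.965]
force: [0.1, -0.0, 0.2]
opening: 0.0597
grip_force: 0.0
shift [ 0.015 -0.002  1.606] turn [-0.011  0.025  0.015]
```

```bash
python3 -m pendant '[[0.3,0,0,0.7,0,0,0],[0.3,0.01,0,1.3,0,0,0],[0.3,0.01,0,1.6,0,0,0],[0.3,0.01,0,1.6,0,0,0],[0.5,0.01,0,1.6,0,0,0],[0.6,0.01,0,1.6,0,0,0],[0.7,0.01,0,1.6,0,0,0],[0.85,0.01,0,1.6,0,0,0],[1,0.01,0,1.6,0,0,0],[1,0.01,0,1.6,0,0,0],[1,0.01,0,1.6,0,0,0]]' 60
python3 - <<'E'
from h import *
print(r.get_state()['joints'])
b=np.radians(-21.6); X=np.array([np.cos(b),np.sin(b)]); M=np.array([.5841,-.3202])
h=np.array([np.cos(np.radians(-10.2)),np.sin(np.radians(-10.2))])
g=np.r_[.48+.0049*h[0]-.004,-.031,.10]; rel(g,tool(-10.2,75))
# pre-slot: gauge origin at block x=-60-75-15
R=tool(-21.6,75); g=np.r_[M-(.150-.0049)*X,.018+.026+.025]; print(g,ik(g,R[:,2])); rel(g,R); rel(g+[0,0,.03],R)
E
```

```text
time: 19.18
ee_pos: [0.4848, -0.0314, 0.0185]
tool_rot: [-3.141, 0.264, 2.963]
force: [-2.1, 0.4, 6.5]
opening: 0.0191
grip_force: 60.4
[-0.20092271  0.11674052 -0.78618162  0.4040726   0.00517811 -0.02160811]
shift [-0.347 -0.008 -1.595] turn [-0.009  0.024 -0.006]
[ 0.44918943 -0.26678513  0.069     ] (array([-0.71,  0.12, -0.64,  0.55,  0.08]), np.float64(0.0))
shift [-0.393 -4.76  -0.937] turn [0.583 0.024 2.196]
shift [-0.549 -4.761 -1.516] turn [0.583 0.024 2.196]
```

```bash
python3 -m pendant '[[1,-0.15,0,-0.6,0,0,0],[1,-0.35,0,-1.4,0,0,0],[1,-0.45,-1,-1.5,0.1,0,0.5],[1,-0.5,-2,-1.5,0.3,0,1],[1,-0.55,-3,-1.5,0.4,0,1.6],[1,-0.55,-4,-1.5,0.58,0.02,2.2],[1,-0.55,-4.76,-1.5,0.58,0.02,2.2],[1,-0.55,-4.76,-1.5,0.58,0.02,2.2],[1,-0.55,-4.76,-1.5,0.58,0.02,2.2],[1,-0.55,-4.76,-1.5,0.58,0.02,2.2]]'
cat > view.py <<'E'
from h import *
b=np.radians(-21.6); X=np.array([np.cos(b),np.sin(b)]);Y=np.array([-X[1],X[0]]); M=np.array([.5841,-.3202])
s=r.get_state(); e=s['ee_pos']; print('tcp blk',(e[:2]-M)@X,(e[:2]-M)@Y,e[2],'rot',s['tool_rot'])
p,d=grab('wrist'); P,m=cloud('wrist'); z=P[...,2]; bx=(P[...,:2]-M)@X; by=(P[...,:2]-M)@Y
tx=(e[:2]-M)@X; zz=e[2]
# blade: bright points above ledge near plate height, ahead of tcp
zt=zz-.0165+.005
for a in np.arange(tx+.02,tx+.13,.01):
    q=m&(bx>a)&(bx<a+.01)&(abs(z-zt)<.008)&(abs(by)<.04)&(z>.0325)
    if q.sum()>5: print('x',a.round(3),q.sum(),'y',np.percentile(by[q],[1,99]).round(4),'mid',np.percentile(by[q],[1,99]).mean().round(4),'z',np.median(z[q]).round(4))
q=m&(abs(z-.03)<.004)&(bx>-.13)&(bx<-.02); print('ledge z',np.median(z[q]))
for a in (-.11,-.08,-.05,-.03):
    w=q&(bx>a)&(bx<a+.015)
    if w.sum()>20: print(' edges',a,by[w].min().round(4),by[w].max().round(4),'mid',((by[w].min()+by[w].max())/2).round(4))
f=m&(z>.044)&(z<.06)&(abs(bx)<.012)&(abs(by)<.085); print('face x',np.median(bx[f]), f.sum(),'slope',np.degrees(np.polyfit(by[f],bx[f],1)[0]) if f.sum()>50 else '')
E
python3 view.py
```

```text
time: 20.42
ee_pos: [0.4482, -0.2652, 0.0967]
tool_rot: [3.141, 0.259, 2.765]
force: [-0.3, 0.7, -2.3]
opening: 0.0196
grip_force: 60.1
tcp blk -0.14659964108901935 0.001085618836006199 0.09667251769502558 rot [3.14109489 0.25880486 2.76533507]
x -0.097 6 y [-0.0134 -0.0131] mid -0.0133 z 0.0863
x -0.087 44 y [-0.0136  0.0161] mid 0.0012 z 0.0864
x -0.077 341 y [-0.0132  0.016 ] mid 0.0014 z 0.0862
x -0.067 293 y [-0.0134  0.0159] mid 0.0013 z 0.0865
x -0.057 19 y [-0.0121  0.0137] mid 0.0008 z 0.0864
ledge z 0.029485547006516746
 edges -0.11 -0.2206 0.0894 mid -0.0656
 edges -0.08 -0.0895 0.0896 mid 0.0001
 edges -0.05 -0.2051 0.0738 mid -0.0657
 edges -0.03 -0.226 -0.18 mid -0.203
face x 0.00032556315616493153 124 slope 0.054231227322978866
```

The blade is parallel to the slot and 1.2 mm to the left. I'll correct that, lower to the ledge and touch down.

```bash
python3 -m pendant '[[1,0.08,-0.012,0.3,0,0,0],[1,0.17,-0.024,0.63,0,0,0],[1,0.24,-0.024,0.9,0,0,0],[1,0.255,-0.024,0.946,0,0,0],[1,0.255,-0.024,0.946,0,0,0],[1,0.255,-0.024,0.946,0,0,0]]'; python3 view.py; python3 -m pendant '[[1,0.005,0,0.02,0,0,0],[1,0.01,0,0.04,0,0,0],[1,0.01,0,0.04,0,0,0]]'
```

```text
time: 21.22
ee_pos: [0.4489, -0.2684, 0.0492]
tool_rot: [-3.141, 0.262, 2.764]
force: [-0.3, -0.3, -3.5]
opening: 0.0191
grip_force: 60.0
tcp blk -0.14478646654240074 -0.0016049209914408356 0.04919505482051753 rot [-3.14080014  0.26214274  2.76437955]
x -0.095 6 y [-0.0162 -0.016 ] mid -0.0161 z 0.0391
x -0.085 47 y [-0.0165  0.0132] mid -0.0016 z 0.0391
x -0.075 342 y [-0.0159  0.0131] mid -0.0014 z 0.0391
x -0.065 288 y [-0.0162  0.013 ] mid -0.0016 z 0.0393
x -0.055 20 y [-0.0156  0.013 ] mid -0.0013 z 0.0392
ledge z 0.029432023312838666
 edges -0.11 -0.0889 0.0891 mid 0.0001
 edges -0.05 -0.2032 0.0884 mid -0.0574
 edges -0.03 -0.2248 -0.1815 mid -0.2032
face x nan 0 slope 
time: 21.65
ee_pos: [0.4482, -0.2679, 0.0463]
tool_rot: [-3.141, 0.261, 2.764]
force: [-0.5, 0.1, -3.6]
opening: 0.0189
grip_force: 60.0
  return _methods._mean(a, axis=axis, dtype=dtype,
  ret = ret.dtype.type(ret / rcount)
```

```bash
python3 -m pendant '[[1,0.004,0.026,0.015,0,0,0],[1,0.008,0.026,0.029,0,0,0],[1,0.008,0.026,0.029,0,0,0]]';  python3 -m pendant '[[1,0.003,0,0.01,0,0,0],[1,0.005,0,0.019,0,0,0],[1,0.005,0,0.019,0,0,0]]'; python3 view.py 2>/dev/null
```

```text
time: 22.02
ee_pos: [0.4488, -0.2667, 0.0449]
tool_rot: [-3.141, 0.261, 2.764]
force: [-1.3, 0.4, -2.6]
opening: 0.0188
grip_force: 60.2
time: 22.4
ee_pos: [0.4489, -0.2668, 0.0445]
tool_rot: [-3.141, 0.261, 2.764]
force: [-3.9, 1.9, 5.2]
opening: 0.0192
grip_force: 61.3
tcp blk -0.14534594160178843 -0.00014633105768108165 0.04448669393253763 rot [-3.14136323  0.26125109  2.76412222]
x -0.095 6 y [-0.0147 -0.0144] mid -0.0146 z 0.0344
x -0.085 52 y [-0.015   0.0147] mid -0.0002 z 0.0348
x -0.075 354 y [-0.0145  0.0148] mid 0.0002 z 0.0346
x -0.065 293 y [-0.0147  0.0145] mid -0.0001 z 0.0349
x -0.055 16 y [-0.0134  0.0099] mid -0.0017 z 0.0347
ledge z 0.029411444512411858
 edges -0.11 -0.089 0.0889 mid -0.0
 edges -0.08 -0.0823 0.0201 mid -0.0311
 edges -0.05 -0.2051 0.0885 mid -0.0583
 edges -0.03 -0.2202 0.0724 mid -0.0739
face x nan 0 slope
```

```bash
python3 -m pendant '[[1,-0.1,0,0.022,0,0,0],[1,-0.2,0,0.047,0,0,0],[1,-0.3,0,0.073,0,0,0],[1,-0.4,0,0.1,0,0,0],[1,-0.5,0,0.126,0,0,0],[1,-0.6,0,0.153,0,0,0],[1,-0.6,0,0.153,0,0,0]]'; python3 view.py 2>/dev/null
```

```text
time: 23.32
ee_pos: [0.4788, -0.2789, 0.0445]
tool_rot: [-3.141, 0.263, 2.764]
force: [0.4, -0.7, -0.9]
opening: 0.0194
grip_force: 60.5
tcp blk -0.11311674618437947 -0.00036512128022075626 0.044528193661653837 rot [-3.1410251   0.2627041   2.76439476]
x -0.063 6 y [-0.0149 -0.0147] mid -0.0148 z 0.0345
x -0.053 51 y [-0.0151  0.0144] mid -0.0004 z 0.0348
x -0.043 341 y [-0.0147  0.0146] mid -0.0001 z 0.0346
x -0.033 307 y [-0.015   0.0144] mid -0.0003 z 0.0349
x -0.023 19 y [-0.0134  0.0121] mid -0.0007 z 0.0347
ledge z 0.029493928802351216
 edges -0.11 -0.0892 0.0891 mid -0.0001
 edges -0.08 -0.0889 0.0892 mid 0.0002
 edges -0.05 -0.1988 0.019 mid -0.0899
 edges -0.03 -0.2053 0.0882 mid -0.0585
face x -0.0001254005224501512 81 slope 0.09478996369900965
```

```bash
python3 -m pendant '[[1,-0.1,0,0.025,0,0,0],[1,-0.2,0,0.052,0,0,0],[1,-0.3,0,0.078,0,0,0],[1,-0.4,0,0.105,0,0,0],[1,-0.5,0,0.131,0,0,0],[1,-0.6,0,0.158,0,0,0],[1,-0.7,0,0.185,0,0,0],[1,-0.8,0,0.212,0,0,0],[1,-0.8,0,0.212,0,0,0]]'; python3 view.py 2>/dev/null | sed -n '1p;$p'
```

```text
time: 24.5
ee_pos: [0.5166, -0.2938, 0.0445]
tool_rot: [-3.141, 0.262, 2.764]
force: [0.2, -0.6, 1.6]
opening: 0.0193
grip_force: 60.8
tcp blk -0.0724885019183388 -0.00028050994411103823 0.04454484513925658 rot [-3.14113829  0.26180923  2.76426741]
face x -0.00010077842632177505 372 slope 0.14239363016264053
```

```bash
python3 -m pendant '[[1,-0.1,0,0.026,0,0,0],[1,-0.2,0,0.052,0,0,0],[1,-0.26,0,0.069,0,0,0],[1,-0.26,0,0.069,0,0,0]]'; python3 -m pendant '[[1,-0.04,0,0.011,0,0,0],[1,-0.07,0,0.019,0,0,0],[1,-0.07,0,0.019,0,0,0]]'
```

```text
time: 25.05
ee_pos: [0.5285, -0.2984, 0.0445]
tool_rot: [-3.141, 0.261, 2.764]
force: [-3.3, 1.3, 5.8]
opening: 0.0186
grip_force: 61.3
time: 25.42
ee_pos: [0.5315, -0.2996, 0.0445]
tool_rot: [-3.141, 0.26, 2.764]
force: [-5.4, 1.2, 6.5]
opening: 0.0189
grip_force: 61.4
```

```bash
python3 view.py 2>/dev/null | sed -n '1p;$p'; python3 - <<'E'
from h import *
b=np.radians(-21.6); X=np.array([np.cos(b),np.sin(b)]);Y=np.array([-X[1],X[0]]); M=np.array([.5841,-.3202])
P,m=cloud('wrist'); p=np.load('/tmp/wrist.npz')['p'].astype(int); z=P[...,2]; bx=(P[...,:2]-M)@X; by=(P[...,:2]-M)@Y
for lo,hi in((-.024,-.018),(.018,.024),(-.01,.01)):
    q=m&(by>lo)&(by<hi)&(z>.032)&(z<.038)&(bx>-.06)&(bx<.02); print(lo,q.sum(),np.percentile(bx[q],[50,97,99.5]) if q.sum() else '')
E
```

```text
tcp blk -0.05652514043651616 -0.0002158753335706905 0.04451765359361046 rot [-3.14125274  0.2601441   2.76392883]
face x -6.781062706544149e-05 1253 slope 0.10165066363655559
-0.024 82 [-0.05639377 -0.05280941 -0.05241115]
0.018 96 [-0.05649682 -0.05207709 -0.05185363]
-0.01 0
```

```bash
python3 -m pendant '[[1,-0.02,0,0.004,0,0,0],[1,-0.03,0,0.007,0,0,0],[1,-0.03,0,0.007,0,0,0]]'; python3 -m pendant '[[1,-0.02,0,0.004,0,0,0],[1,-0.02,0,0.004,0,0,0]]';
```

```text
time: 25.85
ee_pos: [0.5316, -0.2996, 0.0444]
tool_rot: [-3.141, 0.258, 2.764]
force: [-10.0, 3.3, 11.9]
opening: 0.0191
grip_force: 62.5
time: 26.1
ee_pos: [0.5316, -0.2996, 0.0445]
tool_rot: [-3.141, 0.256, 2.763]
force: [-12.6, 4.3, 14.9]
opening: 0.0193
grip_force: 63.2
```

It stopped with rising force, which fits the shoulders meeting the block. I'll let go, back off and check the gap.

```bash
python3 -m pendant '[[0.8,0.02,0,-0.01,0,0,0],[0.5,0.02,0,-0.01,0,0,0],[0.3,0.02,0,-0.01,0,0,0],[0.3,0.02,0,-0.01,0,0,0],[0.3,0.02,0,-0.6,0,0,0],[0.3,0.02,0,-1.4,0,0,0],[0.3,0.3,0,-2.2,0,0,0],[0.3,0.6,0,-2.6,0,-2,0],[0.3,0.6,0,-2.6,0,-2,0],[0.3,0.6,0,-2.6,0,-2,0]]'
python3 - <<'E'
from h import *
b=np.radians(-21.6); X=np.array([np.cos(b),np.sin(b)]);Y=np.array([-X[1],X[0]]); M=np.array([.5841,-.3202])
p,d=grab('wrist'); P,m=cloud('wrist'); p=p.astype(int); z=P[...,2]; bx=(P[...,:2]-M)@X; by=(P[...,:2]-M)@Y
f=m&(z>.046)&(z<.06)&(abs(bx)<.012)&(abs(by)<.06); print('face',np.median(bx[f]),f.sum())
q0=m&(abs(z-.035)<.0035)&(bx>-.12)&(bx<.02)&(abs(by)<.03)&(p.min(-1)>70); print('plate y',np.percentile(by[q0],[1,99]),'z',np.median(z[q0]),'x',np.percentile(bx[q0],[0.5,99.5]))
for lo,hi in((-.024,-.018),(.018,.024),(-.012,.012)):
    q=m&(by>lo)&(by<hi)&(bx>-.02)&(bx<.003)&(z<.05)&(z>.025)
    for a in np.arange(-.012,.003,.002):
        w=q&(bx>=a)&(bx<a+.002); print(lo,a.round(3),w.sum(),(np.median(z[w]).round(4),p[w].mean(0).round()) if w.sum() else '')
g=m&(p[...,0]>p[...,2]+35)&(abs(z-.075)<.006)&(abs(by)<.03)&(bx>-.12)&(bx<-.02); print('grip',g.sum(),cv2.minAreaRect((np.c_[bx[g],by[g]]*1000).astype(np.float32)))
E
```

```text
time: 27.35
ee_pos: [0.476, -0.2776, 0.1626]
tool_rot: [-3.141, 0.436, 2.764]
force: [-0.7, -0.7, 0.6]
opening: 0.0597
grip_force: 0.0
face -0.00013401116853245724 933
plate y [-0.02599308  0.02528185] z 0.034607743133560326 x [-0.090671    0.00458507]
-0.024 -0.012 9 (np.float64(0.0349), array([206., 193., 183.]))
-0.024 -0.01 5 (np.float64(0.0349), array([206., 193., 182.]))
-0.024 -0.008 7 (np.float64(0.0346), array([206., 193., 182.]))
-0.024 -0.006 4 (np.float64(0.0347), array([206., 192., 182.]))
-0.024 -0.004 7 (np.float64(0.0346), array([199., 187., 177.]))
-0.024 -0.002 27 (np.float64(0.0422), array([91., 91., 86.]))
-0.024 0.0 26 (np.float64(0.0417), array([73., 75., 71.]))
-0.024 0.002 0 
0.018 -0.012 5 (np.float64(0.0345), array([201., 189., 178.]))
0.018 -0.01 6 (np.float64(0.0342), array([202., 189., 179.]))
0.018 -0.008 6 (np.float64(0.0345), array([202., 190., 180.]))
0.018 -0.006 8 (np.float64(0.0347), array([202., 189., 179.]))
0.018 -0.004 4 (np.float64(0.0349), array([188., 177., 167.]))
0.018 -0.002 26 (np.float64(0.0398), array([89., 89., 84.]))
0.018 0.0 28 (np.float64(0.0418), array([73., 75., 71.]))
0.018 0.002 0 
-0.012 -0.012 1 (np.float64(0.0351), array([186., 167., 154.]))
-0.012 -0.01 1 (np.float64(0.0341), array([186., 167., 154.]))
-0.012 -0.008 0 
-0.012 -0.006 0 
-0.012 -0.004 0 
-0.012 -0.002 55 (np.float64(0.0455), array([76., 78., 74.]))
-0.012 0.0 78 (np.float64(0.0447), array([80., 80., 76.]))
-0.012 0.002 9 (np.float64(0.0346), array([139., 105.,  80.]))
grip 728 ((-60.85322189331055, -0.46143436431884766), (44.531673431396484, 19.870800018310547), 0.4426775276660919)
```

```bash
python3 -m pendant '[[0.3,0,0,-0.5,0,0,0],[0.3,0,0,-1,0,0,0],[0.3,0,0,-1,0,0,0]]'; python3 -c "
from h import *
grab('side'); P,m=cloud('side'); s=m&(P[...,2]>.14)&(P[...,2]<.27)&(abs(P[...,1]-.235)<.03)&(P[...,0]>.44)&(P[...,0]<.545); print('wide gauge pts',s.sum(),P[s].mean(0))
print(r.sign_off())"
```

```text
time: 27.78
ee_pos: [0.4593, -0.2722, 0.2111]
tool_rot: [-3.139, 0.441, 2.765]
force: [-0.2, 0.1, -0.0]
opening: 0.0596
grip_force: 0.0
wide gauge pts 258 [0.52113888 0.22881196 0.18845331]
the job is handed in; nothing more can be done
None
```

The gauge was laid on the mat, released, taken again and slid fully into the slot with its shoulders against the block, within about 1 mm by camera. The wide gauge is still on its hook, and I handed the job in at about 28 s. Early on, a finger probably knocked the gauge and twisted it on its hook, but the grasp straightened it.

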